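# Put the used sampling paddles to soak and lock the safety lid

### The job

Open the white soak jar: its safety lid only releases while it is pressed down firmly, so press it down and, while it is down, turn it anticlockwise (never force it round against its claws), then lift it off and lay it flat on the bench, clear of the jar, grip bar up. Then lift every paddle off its peg on the two drip racks and put it in the jar, and put the lid back on, pressed down and turned clockwise so that it is locked again with its ears caught in the claws. Leave the other things on the bench alone.

Things in the scene. Friction and masses are not known exactly. Their poses are not given: they have to be found in the camera images.
- jar: White round soak jar, fixed to the bench. Origin: centre of its underside, z up; mm: outer radius 62, rim at height 150, inner radius 57, floor 6 thick. Two white claws stand on its outside at its +x and -x, out to radius 98, up to height 189, reaching in over the lid's ears (from radius 75); they stand left and right, give or take 20 degrees. The bench in front of the jar, towards the robot, is free: the lid can lie there, e.g. 160 from the jar's centre.
- jar_claw (a point): Top of the claw at the jar's +x (the other is alike, half a turn on). mm: its roof's underside is at height 171 above the jar's foot; seen from above it has a stop wall on its clockwise side and, on its anticlockwise side, a tooth that hangs 9 below the roof and bars the ear's way out unless the lid is pressed down.
- jar_mouth (a point): Centre of the jar's mouth at rim height. A black sprung collar round the rim (radius 64 to 70 mm) pushes the lid up: 11 N when the lid is locked, about 16 N at the 9 mm of press that just clears the teeth, 19 N at 13 mm, where the lid meets the rim and stops.
- lid: Grey lid, 0.28 to 0.42 kg. Origin: centre of its plug's underside, z up. mm: plug radius 54.5, 18 deep, foot tapered to radius 47; disc radius 71, z 18 to 26; two ears 24 wide along its +x and -x, to radius 88. The same after a half turn. Locked: x along the jar's x (play 0.03 rad), origin 145 above the jar's, ears pushed up against the claws' roofs.
- lid_bar (a point): Middle of the lid's grip bar, 48 mm above the lid's origin. The bar stands on the disc along the lid's x, 64 long, 22 thick, z 26 to 65. To release: press 10 to 13 mm down and, while down, turn anticlockwise seen from above 0.5 rad or more (0.8 is good); the lid then rises to rest loose, origin 147 above the jar's, and lifts off.
- lid_ear (a point): End of the lid's ear at its +x, radius 88 mm. To lock: set the lid on the jar with the ears clear of the claws (0.8 rad anticlockwise of the locked angle, or that plus half a turn), press 10 to 13 mm down, turn clockwise until the ears meet the stops at the locked angle, and let it come up. Twisting hard against a tooth or stop (over 120 N there) would break the claws.
- rack_a: Small drip rack fixed to the bench, the nearer to the jar. Origin on the bench, z up; mm: grey base plate x -27 to 45, y -72 to 72, 10 thick; posts at y -60 and 60; steel cross bar along y at x 25, height 115, radius 6; two pegs at y -33 and 33, which point to its -x, roughly towards the robot.
- rack_a_peg (a point): Tip of this rack's peg at y -33 mm; all pegs are alike: a round bar of radius 3.5 mm at height 115 that runs from the cross bar to the rack's x = -47, where its tip turns up to height 124.
- rack_b: The other drip rack, farther left, same in shape and size as rack_a.
- rack_b_peg (a point): As rack_a_peg, on the other rack.
- pipette_stand: Slim fixed pipette stand that belongs to the bench, about 70 x 70 mm, 230 mm tall, between and behind the racks: keep clear of it. Origin on the bench; it reaches from 35 mm in front to 40 mm behind and from 35 mm right to 40 mm left of it.
- paddle_0: Steel sampling paddle with black grip tab, 0.06 kg, 102 mm tall; three or four alike hang on pegs, blade down. Origin: middle of the blade's lower edge, z up through the tab, x through the thickness. mm: blade 34 wide (y), 6 thick, z 0 to 30; eye opening 18 wide, z 33 to 58, in a frame 30 wide, 10 thick; the bridge (z 58 to 66) rests on the peg; tab 20 wide (y), 14 thick, z 65 to 102.
- paddle_0_grip (a point): Point in the middle of this paddle's grip tab, 84 mm above its origin along its z. Lifted 12 to 15 mm, the eye clears the peg's turned-up tip and the paddle comes off along the peg (the rack's -x, 40 mm or more).
- paddle_1: As paddle_0.
- paddle_1_grip (a point): As paddle_0's.
- paddle_2: As paddle_0.
- paddle_2_grip (a point): As paddle_0's.
- paddle_3: As paddle_0.
- paddle_3_grip (a point): As paddle_0's.
- petri: Red petri dish, 91 mm across, 16 mm high, at the front, in front of the racks; to be left alone. Origin under its centre.
- amber_bottle: Small amber bottle, 33 mm across, 68 mm high, standing behind the work; to be left alone. Origin under its centre.
- dropper_bottle: Small white dropper bottle with a red cap, 33 mm across, 67 mm high, standing behind the work; to be left alone. Origin under its centre.
- bench_timer: White bench timer, 64 x 64 mm, 19 mm high, at the front left; to be left alone. Origin under its centre.
Things that resemble listed ones, but are neither listed nor needed, are in the scene too. What is shaped like the paddle_3 but yellow is not meant.

How it is judged:
By the outcome, as a careful person would: the job done as asked, in the order asked, and still so for the second after the job is handed in, with the robot touching nothing.
Of paddle_0, paddle_1, paddle_2, paddle_3 only 3 to 4 are there at a start; the rules pass over those that are not, and their reading is None.
At some moment in a run one of lid may be knocked a few centimetres aside while the robot is not near it.
It also fails if it takes over 210 s, if anything falls off the work surface, if the arm or the gripper's body presses on something with over 40 N, if the wrist force passes 120 N, or if a joint passes its speed limit or range.

### The arm

A 6-joint arm with a two-finger parallel gripper is mounted at the origin on a cart in front of the work surface, level with it; the furniture and walls round the work are solid. World frame = base frame: x ahead of the robot, y to its left, z up, the work surface at z = 0. Lengths are in m, angles in rad, forces in N, time in s.
With the tool pointing down it reaches from about 0.375 to 0.9 m from the base axis. Payload 3.1 kg.
Tool frame: the origin (TCP) lies midway between the tips of the shut fingers; the grasp point (between the pads) lies 19 mm behind it; x points along the fingers, z is the direction in which the jaws open and shut, and the axes are right-handed (so a half turn about x gives the same grasp; the last joint's range is limited). The gripper opens to 85 mm and grips with 20 to 120 N. Pads are 22 mm wide; open, the fingers measure 114 mm over their backs; the gripper's body (76 mm by 85 mm) begins 54 mm behind the grasp point. The pads swing forward as they close: fully open they stand 13 mm farther back than shut.
Start: joints at [-1.44, 0.527, 1.433, -0, 1.181, -0.178], TCP at [0.19, -0.595, 0.231] pointing down, gripper open.
Joint ranges: [-3.08, 3.08], [-0.75, 2.2], [0.22, 2.44], [-1.43, 4.57], [0, 2.65], [-2.85, 2.85]. Speed limits (rad/s): [2.79, 2.79, 3.14, 3.14, 3.14, 3.14].

### API

Orientations are given as a unit quaternion [x, y, z, w].
In Python, from station import status, snapshot, camera_params, ticket gives the robot as it stands.
- The arm moves only by the tool arm_command, never from a script. Its argument "series" is a list that holds one entry, the list of rows, each a list of 4 numbers: the shift along the tool's x, y, z in mm, then the turn about the tool's x in rad. A call has 1 to 10 rows; each row shifts and turns the commanded pose from where the row before left it, along the tool's axes as they then stand; what a row does not reach is not made up. A row lasts 1/10 s, in which the tool goes at most 50 mm and 8.59 degrees, less where a joint would pass 70% of its speed; a pose out of reach is approached as far as the arm can. A call is refused whole if a number of a shift passes 50 or a number of a turn 0.15, either way. A call with a gripper value outside its range is refused whole. "jaw" is the opening in per cent of the stroke, from 0 (shut) to 100 (fully open), set as the call begins (left out, the last holds). The fingers move at their own pace and stop on an object; "force" is the grip in N (left out, the last holds). Time passes only in rows, so rows that do not move let the fingers close. It gives the time, the measured TCP pose, the force and the opening at its end, in the units of the state.
- status.sense(): the state, without advancing time (a new reading comes with each control period).
- snapshot(name): name is "scene" or "top"; returns the picture (384x512x3 uint8, red, green, blue); there is no depth.
- camera_params(name): a dict with "fovy" (degrees; the focal length in pixels is half the picture's height over the tangent of half this angle, whatever the lens; pixels are square), "cx", "cy" (the principal point, pixels), "extrinsics" (4x4, takes a point from camera to world coordinates). Camera axes: x right, y down, z forward; pixel columns grow to the right and rows downward; lengths in m; the calibration is good to about 2 mm. A picture is of the moment at which its call begins. camera_params takes no time and is no camera call.
- ticket.sign_off(): hands the job in, once; it reports no verdict.
The state is a dict: "t": time; "q": joint angles; "qd": joint speeds; "tau": joint torques, N m; "tcp_pos": TCP position; "tool_rot": TCP orientation; "force": force on the tool from outside, world axes, zero at the start; "ft_torque": the same for the moment, N m; "finger_gap": opening from 0.0 (shut) to 1.0 (fully open).
Only numpy, scipy, OpenCV 4.12 (cv2) and the standard library are available. Lean on these libraries where they do the work, as an engineer would, in place of code of your own. Each camera call takes 0.05 s, during which the arm holds its last target. There are 200 camera calls.

## Working session

There is one attempt and no reset: what is moved stays moved. The work goes in short steps, Python scripts to look and compute and a tool call to move; the robot and the scene stay as the last step left them, time stands still between calls to the robot, and variables do not carry over. Pictures are saved under pics/ and viewed, about 12 in all and at most 16, crops included, and the job is handed in when it is done.

Besides the shell and the picture viewer there is one more tool, called after "Call:" by a JSON object that holds its "api" and its "payload". arm_command: Moves the arm, as the interface text tells. Its arguments: {"type":"object","properties":{"series":{"type":"array"},"jaw":{"type":"number"},"force":{"type":"number"}},"required":["series"]}

```bash
ls; mkdir -p pics
python3 - <<'E'
from station import status, snapshot, camera_params
import cv2
s=status.sense();print({k:(v if not hasattr(v,'round') else v) for k,v in s.items()})
for n in("scene","top"):
    im=snapshot(n);cv2.imwrite(f"pics/{n}0.png",cv2.resize(im[:,:,::-1],(800,600),interpolation=cv2.INTER_CUBIC));print(n,camera_params(n))
    cv2.imwrite(f"pics/{n}0raw.png",im[:,:,::-1])
E
```

```text
pics
{'t': 0.0, 'q': array([-1.44050758e+00,  5.28473695e-01,  1.43389563e+00,  1.52019463e-05,
        1.18139020e+00, -1.78464660e-01]), 'qd': array([-8.14853413e-05, -3.04135212e-05,  1.96922492e-04, -3.37234290e-04,
       -9.83516391e-04,  9.52537075e-04]), 'tau': array([-9.66424923e-04, -4.42345190e+01, -1.78025222e+01, -3.29736513e-04,
        8.54531187e-03, -1.17690894e-05]), 'tcp_pos': array([ 0.18987903, -0.59471412,  0.23033111]), 'tool_rot': array([ 0.4177311 ,  0.57145928, -0.41661503,  0.57040945]), 'force': array([ 0.53044746,  0.06749418, -0.28043292]), 'ft_torque': array([-0.0106017 ,  0.00331541,  0.01709882]), 'finger_gap': 1.0045405980008115}
scene {'fovy': 52.651722039049965, 'cx': 245.49518223948118, 'cy': 186.27555648260503, 'extrinsics': array([[-0.53571689, -0.4749321 ,  0.69817398, -0.0773078 ],
       [-0.84405863,  0.27776548, -0.45870618,  0.66173756],
       [ 0.02392566, -0.83503643, -0.5496742 ,  0.61134332],
       [ 0.        ,  0.        ,  0.        ,  1.        ]])}
top {'fovy': 44.30335300198193, 'cx': 255.45830092670826, 'cy': 185.74941989581785, 'extrinsics': array([[ 0.01442357, -0.98534345,  0.16997134,  0.34124662],
       [-0.9997844 , -0.01675144, -0.01226949,  0.27353701],
       [ 0.01493693, -0.16975772, -0.98537262,  1.2953815 ],
       [ 0.        ,  0.        ,  0.        ,  1.        ]])}
```

View pics/scene0.png

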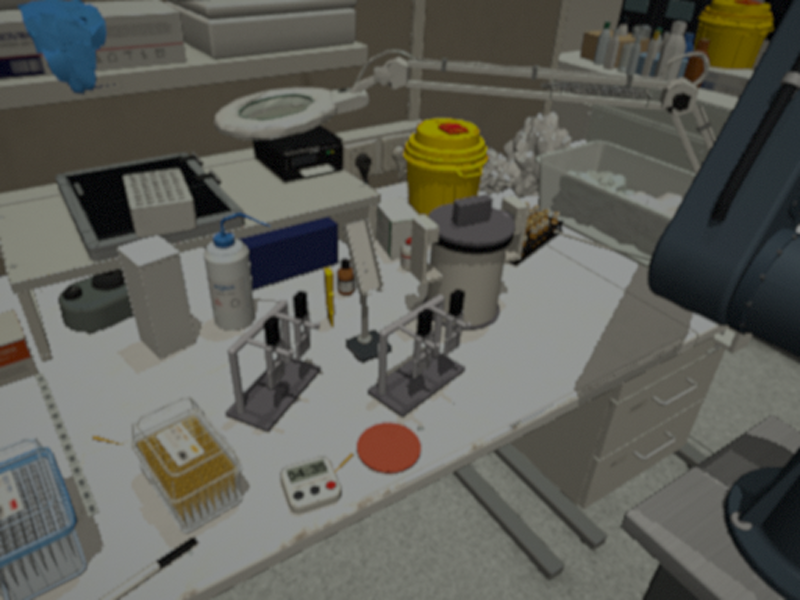

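View pics/top0.png

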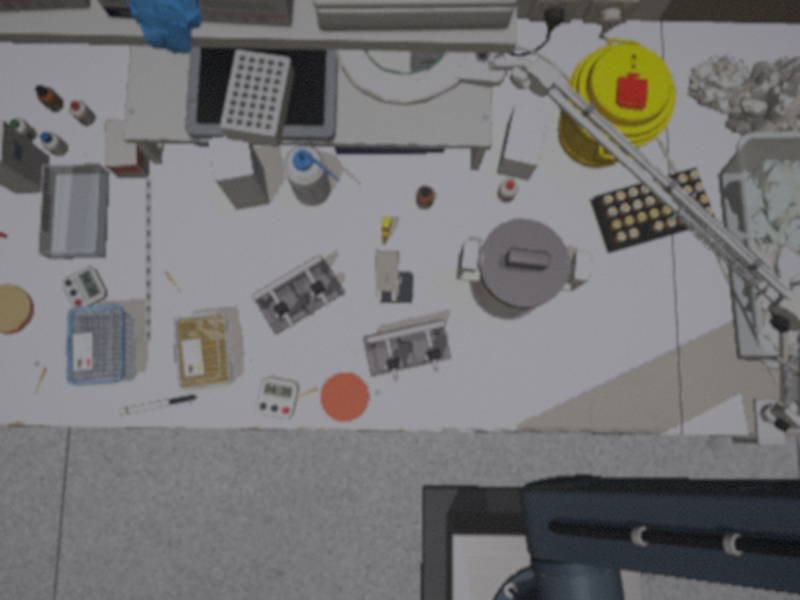

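Scene view: jar with grey lid at (470,240); racks at (415,345) and (275,360), each with two black tabs; a yellow paddle lookalike at (330,295). Top view: jar at (525,262), racks at (405,345) and (300,293), yellow decoy at (387,228). I'll check these in close crops.

```bash
cat > h.py <<'E'
import numpy as np, cv2
from station import status, snapshot, camera_params
def cam(n):
    p=camera_params(n);f=192/np.tan(np.radians(p["fovy"]/2));return f,p["cx"],p["cy"],np.array(p["extrinsics"])
def ray(n,u,v):
    f,cx,cy,E=cam(n);d=E[:3,:3]@np.array([(u-cx)/f,(v-cy)/f,1.]);return E[:3,3],d
def onz(n,u,v,z):
    o,d=ray(n,u,v);return o+d*(z-o[2])/d[2]
def tri(a,b):
    o1,d1=ray("top",*a);o2,d2=ray("scene",*b);A=np.c_[d1,-d2];s=np.linalg.lstsq(A,o2-o1,rcond=None)[0]
    p,q=o1+d1*s[0],o2+d2*s[1];return (p+q)/2,np.linalg.norm(p-q)
def px(n,P):
    f,cx,cy,E=cam(n);c=E[:3,:3].T@(np.asarray(P)-E[:3,3]);return np.array([cx+f*c[0]/c[2],cy+f*c[1]/c[2]])
def crop(im,x,y,w,h,k):
    return cv2.resize(im[y:y+h,x:x+w],None,fx=k,fy=k,interpolation=cv2.INTER_CUBIC)
def st():
    s=status.sense();print("t%.2f"%s["t"],"p",s["tcp_pos"].round(4),"q",s["q"].round(3),"F",s["force"].round(1),"M",s["ft_torque"].round(2),"g%.3f"%s["finger_gap"]);return s
E
python3 - <<'E'
from h import *
t=cv2.imread("pics/top0raw.png");s=cv2.imread("pics/scene0raw.png")
a=crop(t,285,130,100,75,4);b=crop(t,155,155,140,105,4)[:300,:400] if 0 else cv2.resize(crop(t,155,158,140,87,4),(400,249))
b=cv2.copyMakeBorder(b,0,51,0,0,cv2.BORDER_CONSTANT)
c=crop(s,140,180,100,75,4)*1;d=crop(s,225,165,100,75,4)
o=np.vstack([np.hstack([a,b]),np.hstack([c,d])]);o=np.clip(o.astype(float)*1.5,0,255).astype('uint8');cv2.imwrite("pics/c1.png",o)
E
```

```text
(no output)
```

View pics/c1.png

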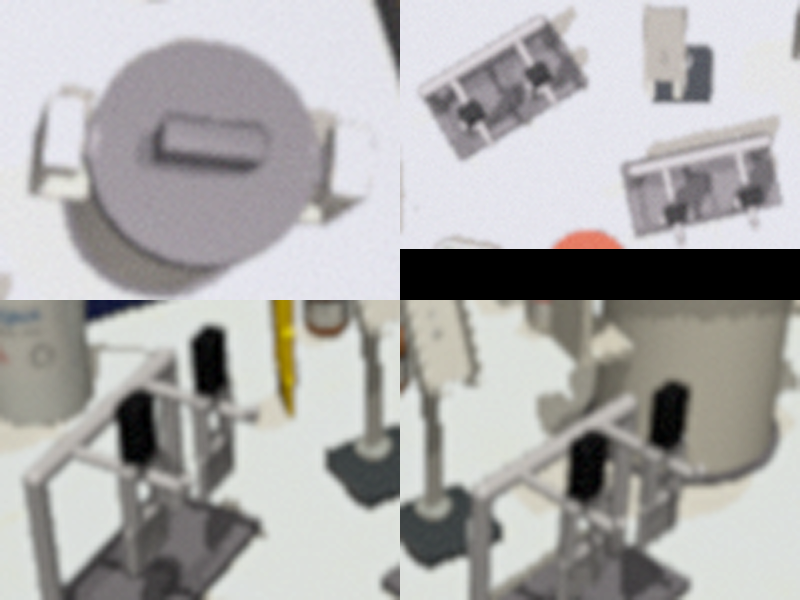

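Run:
```python
from h import *
t=cv2.imread("pics/top0raw.png");s=cv2.imread("pics/scene0raw.png")
def blobs(im,x,y,w,h,thr,amin):
    m=(im.max(2)<thr).astype('uint8');k=np.zeros_like(m);k[y:y+h,x:x+w]=1;m*=k
    n,l,st_,c=cv2.connectedComponentsWithStats(m)
    return [(c[i].round(2),st_[i]) for i in range(1,n) if st_[i,4]>=amin]
for thr in(30,42,55):
    print(thr);
    for n,im,r in(("top",t,(155,158,145,87)),("scene",s,(140,170,180,60))):
        for c,q in blobs(im,*r,thr,12): print(n,c,q)
# disc
hsv=cv2.cvtColor(t,cv2.COLOR_BGR2HSV)
c=t[130:205,285:385]
print("lid colors",t[150,335],t[180,340],"claw",t[160,302],"bar",t[164,336],"shadow",t[192,312],"bench",t[200,290])
```

```text
30
scene [192.09 195.15] [189 187   7  17 101]
scene [291.67 193.58] [288 186   9  16 106]
scene [271.51 206.07] [268 199   9  16 117]
scene [173.92 211.71] [169 203  10  18 131]
42
scene [176.59 174.28] [161 170  46  14 338]
scene [192.03 195.28] [188 187   9  17 111]
scene [291.72 193.69] [288 186   9  17 118]
scene [271.63 206.29] [267 198  10  18 133]
scene [173.92 211.88] [169 203  10  19 144]
55
top [203.1  183.87] [200 181   7   7  30]
top [179.75 197.12] [176 194   8   7  32]
top [277.43 225.96] [274 224   7   5  23]
top [251.5  231.94] [249 230   6   5  18]
scene [176.49 174.55] [160 170  49  15 372]
scene [192.06 195.4 ] [188 187   9  18 127]
scene [291.73 193.74] [287 186  10  17 131]
scene [271.69 206.4 ] [267 198  11  19 148]
scene [174.   212.21] [169 203  11  20 160]
scene [232.87 222.18] [222 212  21  18 200]
scene [194.35 219.59] [192 216   5   8  17]
scene [282.21 228.21] [280 227   6   3  14]
lid colors [104  99 103] [107 103 108] claw [157 152 152] bar [105 101 106] shadow [84 85 90] bench [158 153 154]
```

Run:
```python
from h import *
t=cv2.imread("pics/top0raw.png")
for a,b in [((179.75,197.1),(173.9,211.8)),((203.1,183.9),(192.05,195.2)),((251.5,231.9),(271.6,206.2)),((277.4,226),(291.7,193.7))]:
    p,e=tri(a,b);print(p.round(4),"err%.4f"%e,"scene@.1445",onz("scene",*b,.1445).round(4))
T=lambda u,v:(155+(u-400)/2.857,158+v/2.857)
def ang(a,b):
    d=(a-b);return np.degrees(np.arctan2(d[1],d[0]))
for n,l,r in(("b",(420,92),(545,19)),("a",(629,171),(778,139))):
    L,R=onz("top",*T(*l),.121),onz("top",*T(*r),.121);y=L-R
    print(n,"bar",L.round(4),R.round(4),"len",np.linalg.norm(y).round(4),"mid",((L+R)/2).round(4),"rack yaw deg",np.degrees(np.arctan2(-y[0],y[1])).round(2))
# peg tips
for n,q in (("b",(490,140)),("b",(545,100)),("a",(682,238)),("a",(757,226))): print("tip",n,onz("top",*T(*q),.12).round(4))
# disc
c=t[130:205,285:385].astype(int);g=c.max(2)
m=((g>92)&(g<118)).astype('uint8')
m=cv2.morphologyEx(m,cv2.MORPH_OPEN,np.ones((3,3)))
cs,_=cv2.findContours(m,cv2.RETR_EXTERNAL,cv2.CHAIN_APPROX_NONE);k=max(cs,key=cv2.contourArea)
h=cv2.convexHull(k);print("area",cv2.contourArea(k),cv2.contourArea(h),cv2.boundingRect(k))
pts=np.array([onz("top",285+x,130+y,.171)[:2] for x,y in k[:,0]])
# robust circle fit
from scipy.optimize import least_squares
r=least_squares(lambda p:np.hypot(pts[:,0]-p[0],pts[:,1]-p[1])-p[2],[*pts.mean(0),.07],loss='soft_l1',f_scale=.001).x
print("disc",r.round(4))
A=lambda u,v:(285+u/4,130+v/4)
P=[onz("top",*A(*q),.210) for q in((164,117),(270,124),(268,158),(158,154))]
P=np.array(P);print("bar top corners",P.round(4))
print("bar mid",P.mean(0).round(4),"dirs",ang(P[0],P[1]),ang(P[3],P[2]))
Lc=onz("top",*A(68,130),.189);Rc=onz("top",*A(352,162),.189);print("claws",Lc.round(4),Rc.round(4),ang(Lc,Rc),((Lc+Rc)/2).round(4),np.linalg.norm(Lc-Rc))
```

```text
[0.5079 0.4445 0.1462] err0.0007 scene@.1445 [0.5097 0.4435 0.1445]
[0.5419 0.3885 0.1459] err0.0004 scene@.1445 [0.5436 0.3875 0.1445]
[0.4253 0.267  0.1458] err0.0005 scene@.1445 [0.4265 0.2658 0.1445]
[0.4405 0.2038 0.1457] err0.0011 scene@.1445 [0.4414 0.2023 0.1445]
b bar [0.5285 0.4938 0.121 ] [0.5961 0.3861 0.121 ] len 0.1272 mid [0.5623 0.44   0.121 ] rack yaw deg 32.12
a bar [0.4617 0.3084 0.121 ] [0.4919 0.1782 0.121 ] len 0.1337 mid [0.4768 0.2433 0.121 ] rack yaw deg 13.09
tip b [0.4871 0.4308 0.12  ]
tip b [0.5233 0.3838 0.12  ]
tip a [0.4042 0.2612 0.12  ]
tip a [0.4156 0.1962 0.12  ]
area 2403.5 2456.0 (22, 11, 58, 56)
disc [0.5831 0.0647 0.0684]
bar top corners [[0.5949 0.0942 0.21  ]
 [0.5917 0.0314 0.21  ]
 [0.5712 0.0331 0.21  ]
 [0.5725 0.098  0.21  ]]
bar mid [0.5826 0.0642 0.21  ] dirs 87.15470275792798 88.8825971694606
claws [0.5907 0.1487 0.189 ] [ 0.5741 -0.0222  0.189 ] 84.43528211133116 [0.5824 0.0632 0.189 ] 0.1716418267970618
```

```bash
cat >> h.py <<'E'
from scipy.spatial.transform import Rotation as Ro
def plan(tgt,yaw=None,s=None):
    """shift in tool axes (mm) to bring TCP to tgt; yaw = world angle (deg) wanted for tool z (mod 180)"""
    s=s or status.sense();R=Ro.from_quat(s["tool_rot"]).as_matrix()
    z=np.degrees(np.arctan2(R[1,2],R[0,2]));d=0
    if yaw is not None:
        d=(z-yaw+90)%180-90   # about tool x (down): + = clockwise from above
    R2=R@Ro.from_rotvec([np.radians(d),0,0]).as_matrix()
    v=np.asarray(tgt)-s["tcp_pos"]
    print("toolx",R[:,0].round(4),"z-yaw %.2f"%z,"turn %.4f rad"%np.radians(d),"shift after turn mm",(R2.T@v*1e3).round(1),"before",(R.T@v*1e3).round(1))
E
python3 - <<'E'
from h import *
plan([.583,.064,.30],-2.5)
print("lamp",tri((505.6,192),(435,61)))
print("lamp mid top 640,165 vs z", onz("top",410,105.6,.5).round(3),onz("top",410,105.6,.7).round(3))
print("edge",onz("top",300,275,0).round(3),onz("top",200,275,0).round(3))
print("stand base",onz("top",397/1.5625,287/1.5625,.01).round(3),"head",tri((387/1.5625,270/1.5625),(362/1.5625,255/1.5625)))
print("petri",onz("top",345/1.5625,397/1.5625,.016).round(3))
def racky(yaw,mid,p):
    c,s_=np.cos(np.radians(yaw)),np.sin(np.radians(yaw));x=np.array([c,s_]);y=np.array([-s_,c]);o=np.array(mid)-.025*x;d=np.array(p)-o;return (d@x).round(4),(d@y).round(4)
for y,m,p in((32,(.5623,.44),(.508,.4445)),(32,(.5623,.44),(.542,.3885)),(13,(.4768,.2433),(.4253,.267)),(13,(.4768,.2433),(.4405,.2038))):print(racky(y,m,p))
E
```

```text
toolx [-3.e-04  2.e-03 -1.e+00] z-yaw -72.30 turn -1.2183 rad shift after turn mm [-68.4 675.4 364. ] before [ -68.4  574.8 -508.2]
lamp (array([ 0.49346349, -0.25334788,  0.35320289]), np.float64(0.015284444853452258))
lamp mid top 640,165 vs z [ 0.627 -0.008  0.5  ] [0.555 0.063 0.7  ]
edge [0.322 0.133 0.   ] [0.318 0.403 0.   ]
stand base [0.569 0.261 0.01 ] head (array([0.56481819, 0.27862168, 0.18006448]), np.float64(0.0005780886098001759))
petri [0.374 0.348 0.016]
(np.float64(-0.0187), np.float64(0.0326))
(np.float64(-0.0195), np.float64(-0.0329))
(np.float64(-0.0198), np.float64(0.0347))
(np.float64(-0.0193), np.float64(-0.0303))
```

Run:
```python
from h import *
t=cv2.imread("pics/top0raw.png");s=cv2.imread("pics/scene0raw.png")
a=crop(t,412,100,100,190,3);b=crop(s,345,20,166,190,3)
o=np.clip(np.hstack([a,b]).astype(float)*1.6,0,255).astype('uint8');print(o.shape);cv2.imwrite("pics/c2.png",o)
for nm,a,b in(("near head",(500,62),(398,72)),("mid",(700,218),(560,85))):print(nm,tri(np.array(a)/1.5625,np.array(b)/1.5625))
```

```text
(570, 798, 3)
near head (array([0.79543402, 0.10755634, 0.36979482]), np.float64(0.05994624194904167))
mid (array([ 0.61162706, -0.13016059,  0.35663274]), np.float64(0.013235349601433138))
```

View pics/c2.png

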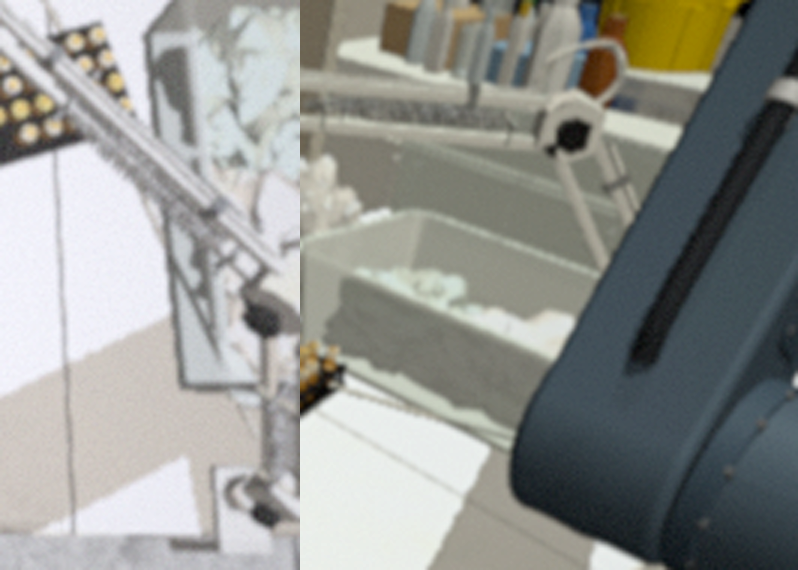

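Run:
```python
from h import *
print("knob",tri((499.3,205),(435.7,65)))
def plane(n,a,b):
    o,d1=ray(n,*a);_,d2=ray(n,*b);m=np.cross(d1,d2);m/=np.linalg.norm(m);return m,m@o
m1,c1=plane("top",(418.7,113.3),(505,191.7));m2,c2=plane("scene",(348.3,55.7),(431.7,61.7))
for y in(-.25,-.1,0,.1):
    P=np.linalg.solve(np.array([m1,m2,[0,1,0]]),[c1,c2,y]);print(P.round(3),px("top",P).round(0),px("scene",P).round(0))
print("clamp",onz("top",499,267,.02))
print("knob2 z-line",[onz("top",499.3,205,z).round(3) for z in(.3,.4,.5)])
s=status.sense()
```

```text
knob (array([ 0.47125118, -0.23563539,  0.35158254]), np.float64(0.0038496728659801784))
[ 0.499 -0.25   0.351] [506. 193.] [429.  61.]
[ 0.644 -0.1    0.35 ] [429. 123.] [343.  55.]
[0.741 0.    0.35 ] [380.  78.] [289.  51.]
[0.838 0.1   0.349] [333.  35.] [237.  48.]
clamp [ 0.35095443 -0.39960348  0.02      ]
knob2 z-line [array([ 0.48 , -0.262,  0.3  ]), array([ 0.466, -0.208,  0.4  ]), array([ 0.452, -0.155,  0.5  ])]
```

Chosen: lid = grey disc with the bar at top (527,257), not the yellow bucket. Paddles = the four black tabs on the racks, not the yellow one at top (387,228). The lamp post and arm stand between the start pose and the jar, at z≈0.35 and a radius of about 0.53, so I'll retract first and sweep round inside it.

Call:
{"api": "arm_command", "payload": {"series": [[[-12,0,-43,0],[-12,0,-43,0],[-12,0,-43,0],[-12,0,-43,0],[-12,0,-42,0],[0,0,0,0]]], "jaw": 100}}

```text
t: 0.7
tcp_pos: [0.1244, -0.3858, 0.2917]
tool_rot: [0.418, 0.572, -0.416, 0.57]
force: [-0.2, -0.4, -0.9]
finger_gap: 0.999
```

```bash
python3 -c "
from h import *
st();plan([.41,0,.29],0)"
```

```text
t0.70 p [ 0.1244 -0.3858  0.2917] q [-1.536  0.142  1.861 -0.     1.142 -0.274] F [-0.2 -0.4 -0.9] M [-0.03 -0.   -0.04] g0.999
toolx [-4.0e-04  3.7e-03 -1.0e+00] z-yaw -72.32 turn -1.2622 rad shift after turn mm [  3.  385.8 285.6] before [   3.   389.3 -280.9]
```

Call:
{"api": "arm_command", "payload": {"series": [[[0,42,-2,-0.1],[0,42,-2,-0.1],[0,42,-2,-0.1],[0,42,-2,-0.1],[0,42,-2,-0.1],[0,42,-2,-0.1],[0,42,-2,-0.1],[0,42,-2,-0.1],[0,42,-2,-0.1],[0,42,-2,-0.1]]]}}

```text
t: 1.7
tcp_pos: [0.4057, -0.0993, 0.2911]
tool_rot: [0.091, 0.701, -0.091, 0.702]
force: [0.6, -0.4, -0.3]
finger_gap: 0.998
```

Call:
{"api": "arm_command", "payload": {"series": [[[0,42,-2,-0.1],[0,42,-2,-0.1],[0,20,0,-0.06],[0,0,0,0],[0,0,0,0]]]}}

```text
t: 2.2
tcp_pos: [0.4195, 0.0024, 0.2911]
tool_rot: [0.0, 0.707, -0.001, 0.707]
force: [-0.2, 0.2, 0.3]
finger_gap: 0.996
```

```bash
python3 -c "
from h import *
st();plan([.583,.064,.29],-2.5)"
```

```text
t2.20 p [0.4195 0.0024 0.2911] q [-2.620e-01  1.640e-01  1.836e+00 -1.000e-03  1.142e+00 -2.600e-01] F [-0.2  0.2  0.3] M [ 0.03 -0.05 -0.02] g0.996
toolx [-1.e-04 -6.e-04 -1.e+00] z-yaw -0.08 turn 0.0422 rad shift after turn mm [  1.   68.7 160.6] before [  1.   61.9 163.4]
```

Call:
{"api": "arm_command", "payload": {"series": [[[0,0,0,0.042],[0,17,40,0],[0,17,40,0],[0,17,40,0],[0,18,41,0],[20,0,0,0],[30,0,0,0],[30,0,0,0],[0,0,0,0]]]}}

```text
t: 3.1
tcp_pos: [0.5803, 0.0626, 0.2068]
tool_rot: [0.017, 0.71, -0.017, 0.703]
force: [-0.6, -0.8, 0.9]
finger_gap: 1.0
```

```bash
python3 -c "
from h import *
st();plan([.583,.064,.179],-2.5)
im=snapshot('scene')[:,:,::-1];cv2.imwrite('pics/j1.png',np.clip(crop(im,230,70,130,98,6)*1.4,0,255))"
```

```text
t3.10 p [0.5803 0.0626 0.2068] q [-0.084  0.505  1.557 -0.     1.09  -0.036] F [-0.6 -0.8  0.9] M [ 0.03 -0.   -0.02] g1.000
toolx [-1.000e-02  4.000e-04 -9.999e-01] z-yaw -2.69 turn -0.0033 rad shift after turn mm [27.8  1.5  2.9] before [27.8  1.5  2.9][ WARN:0@3.957] global loadsave.cpp:1063 imwrite_ Unsupported depth image for selected encoder is fallbacked to CV_8U.
```

View pics/j1.png

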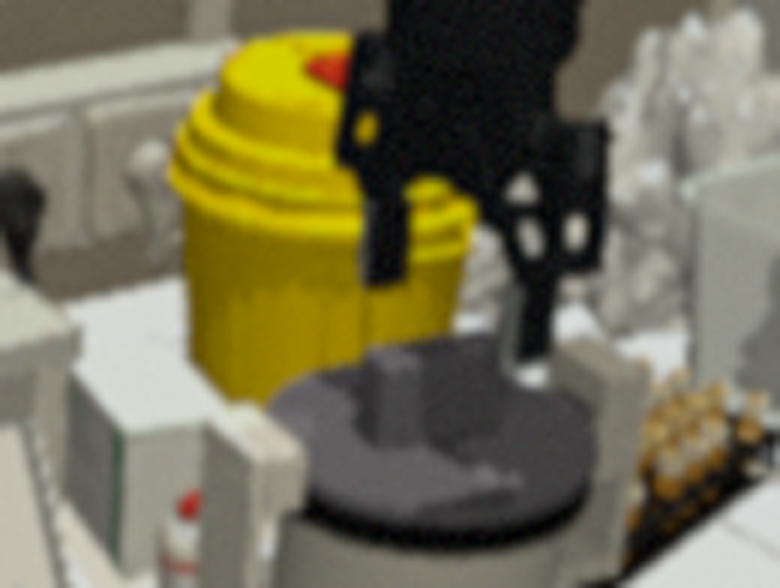

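The open fingers straddle the grey bar, at about (380-545,300) in the crop, with both claws outside them. Now I'll go down and grip.

Call:
{"api": "arm_command", "payload": {"series": [[[14,0,0,0],[14,0,0,0],[0,0,0,0],[0,0,0,0],[0,0,0,0]]]}}

```text
t: 3.65
tcp_pos: [0.5841, 0.0638, 0.185]
tool_rot: [0.016, 0.706, -0.016, 0.708]
force: [-0.5, -0.0, 0.0]
finger_gap: 0.999
```

Call:
{"api": "arm_command", "payload": {"series": [[[0,0,0,0],[0,0,0,0],[0,0,0,0],[0,0,0,0],[0,0,0,0],[0,0,0,0],[0,0,0,0],[0,0,0,0],[0,0,0,0]]], "jaw": 0, "force": 40}}

```text
t: 4.55
tcp_pos: [0.5848, 0.0642, 0.1839]
tool_rot: [0.016, 0.705, -0.016, 0.708]
force: [4.5, 1.1, 0.6]
finger_gap: 0.252
```

```bash
python3 -c "
from h import *
st();plan([.583,.064,.179],-2.5)"
```

```text
t4.55 p [0.5848 0.0642 0.1839] q [-8.100e-02  5.340e-01  1.577e+00  1.000e-03  1.026e+00 -3.600e-02] F [4.5 1.1 0.6] M [ 0.07 -0.67 -0.4 ] g0.252
toolx [ 4.2e-03  3.0e-04 -1.0e+00] z-yaw -2.59 turn -0.0015 rad shift after turn mm [ 4.9 -0.3 -1.8] before [ 4.9 -0.3 -1.8]
```

Call:
{"api": "arm_command", "payload": {"series": [[[0,0,1,0],[0,0,0,0],[0,0,0,0],[0,0,0,0],[0,0,0,0]]], "force": 100}}

```text
t: 5.05
tcp_pos: [0.5848, 0.0643, 0.1841]
tool_rot: [0.016, 0.706, -0.016, 0.708]
force: [3.8, 0.5, 5.7]
finger_gap: 0.237
```

Call:
{"api": "arm_command", "payload": {"series": [[[3,0,0,0],[3,0,0,0],[3,0,0,0],[2,0,0,0],[0,0,0,0],[0,0,0,0],[0,0,0,0],[0,0,0,0]]]}}

```text
t: 5.85
tcp_pos: [0.5847, 0.0642, 0.1746]
tool_rot: [0.016, 0.706, -0.016, 0.708]
force: [-0.2, 0.2, 13.2]
finger_gap: 0.237
```

```bash
python3 -c "
from h import *
st();plan([.583,.064,.173],-2.5)"
```

```text
t5.85 p [0.5847 0.0642 0.1746] q [-0.081  0.547  1.585  0.     1.007 -0.036] F [-0.2  0.2 13.2] M [ 0.05  0.08 -0.53] g0.237
toolx [ 0.0027 -0.     -1.    ] z-yaw -2.55 turn -0.0008 rad shift after turn mm [ 1.6 -0.3 -1.7] before [ 1.6 -0.3 -1.7]
```

Call:
{"api": "arm_command", "payload": {"series": [[[2,0,0,0],[0,0,0,0],[0,0,0,0],[0,0,0,0]]]}}

```text
t: 6.25
tcp_pos: [0.5847, 0.0642, 0.1728]
tool_rot: [0.016, 0.706, -0.016, 0.708]
force: [1.0, 0.1, 13.7]
finger_gap: 0.239
```

Call:
{"api": "arm_command", "payload": {"series": [[[0,0,0,-0.05],[0,0,0,-0.05],[0,0,0,0]]]}}

```text
t: 6.55
tcp_pos: [0.5846, 0.0642, 0.1727]
tool_rot: [-0.02, 0.706, 0.02, 0.708]
force: [0.4, 0.6, 13.9]
finger_gap: 0.238
```

```bash
python3 -c "
from h import *
st();plan([.583,.064,.173],-2.5)"
```

```text
t6.55 p [0.5846 0.0642 0.1727] q [-0.081  0.55   1.586  0.     1.003 -0.137] F [ 0.4  0.6 13.9] M [ 0.02  0.16 -0.46] g0.238
toolx [ 2.4e-03 -1.0e-04 -1.0e+00] z-yaw 3.23 turn 0.1000 rad shift after turn mm [-0.3 -0.3 -1.5] before [-0.3 -0.1 -1.6]
```

Call:
{"api": "arm_command", "payload": {"series": [[[0,0,0,-0.08],[0,0,0,-0.08],[0,0,0,-0.08],[0,0,0,-0.08],[0,0,0,-0.08],[0,0,0,0]]]}}

```text
t: 7.15
tcp_pos: [0.5844, 0.0641, 0.1727]
tool_rot: [-0.161, 0.688, 0.16, 0.689]
force: [-1.0, 0.1, 13.6]
finger_gap: 0.239
```

Call:
{"api": "arm_command", "payload": {"series": [[[0,0,0,-0.08],[0,0,0,-0.08],[0,0,0,-0.08],[0,0,0,-0.06],[0,0,0,0],[0,0,0,0]]]}}

```text
t: 7.75
tcp_pos: [0.5844, 0.0641, 0.1727]
tool_rot: [-0.262, 0.656, 0.261, 0.658]
force: [-0.4, 0.0, 13.0]
finger_gap: 0.238
```

```bash
python3 -c "
from h import *
st();plan([.583,.064,.173],-2.5)"
```

```text
t7.75 p [0.5844 0.0641 0.1727] q [-0.081  0.55   1.587 -0.     1.003 -0.837] F [-0.4  0.  13. ] M [ 0.02  0.15 -0.38] g0.238
toolx [ 2.2e-03 -5.0e-04 -1.0e+00] z-yaw 43.34 turn 0.8001 rad shift after turn mm [-0.3 -0.1 -1.4] before [-0.3  0.9 -1.1]
```

Call:
{"api": "arm_command", "payload": {"series": [[[-4,0,0,0],[-6,0,0,0],[-10,0,0,0],[-15,0,0,0],[-15,0,0,0],[-15,0,0,0],[0,0,0,0],[0,0,0,0],[0,0,0,0]]]}}

```text
t: 8.65
tcp_pos: [0.5822, 0.0643, 0.2335]
tool_rot: [-0.26, 0.659, 0.262, 0.656]
force: [0.4, -0.6, -4.3]
finger_gap: 0.236
```

```bash
python3 -c "
from h import *
st();plan([.425,-.02,.234]);plan([.425,-.02,.041])"
```

```text
t8.65 p [0.5822 0.0643 0.2335] q [-0.08   0.474  1.528 -0.     1.145 -0.837] F [ 0.4 -0.6 -4.3] M [ 0.07 -0.07  0.05] g0.236
toolx [-4.8e-03  1.0e-04 -1.0e+00] z-yaw 43.35 turn 0.0000 rad shift after turn mm [   0.3   46.6 -172.2] before [   0.3   46.6 -172.2]
toolx [-4.8e-03  1.0e-04 -1.0e+00] z-yaw 43.35 turn 0.0000 rad shift after turn mm [ 193.3   45.9 -171.6] before [ 193.3   45.9 -171.6]
```

Call:
{"api": "arm_command", "payload": {"series": [[[0,9,-34,0],[0,9,-34,0],[0,9,-34,0],[0,9,-35,0],[0,10,-35,0],[40,0,0,0],[40,0,0,0],[40,0,0,0],[30,0,0,0],[0,0,0,0]]]}}

```text
t: 9.65
tcp_pos: [0.4241, -0.0195, 0.0819]
tool_rot: [-0.259, 0.66, 0.263, 0.654]
force: [0.2, -0.4, -2.5]
finger_gap: 0.238
```

Call:
{"api": "arm_command", "payload": {"series": [[[15,0,0,0],[10,0,0,0],[6,0,0,0],[3,0,0,0],[0,0,0,0],[0,0,0,0],[0,0,0,0]]]}}

```text
t: 10.35
tcp_pos: [0.4276, -0.0204, 0.0518]
tool_rot: [-0.261, 0.657, 0.261, 0.657]
force: [-0.9, -0.7, -2.5]
finger_gap: 0.237
```

```bash
python3 -c "
from h import *
st();plan([.425,-.02,.039])"
```

```text
t10.35 p [ 0.4276 -0.0204  0.0518] q [-0.31   0.626  2.063 -0.     0.451 -1.066] F [-0.9 -0.7 -2.5] M [ 0.05 -0.02  0.04] g0.237
toolx [ 1.e-03 -3.e-04 -1.e+00] z-yaw 43.32 turn 0.0000 rad shift after turn mm [12.8  2.  -1.6] before [12.8  2.  -1.6]
```

Call:
{"api": "arm_command", "payload": {"series": [[[5,0,0,0],[3,0,0,0],[0,0,0,0],[0,0,0,0],[0,0,0,0]]]}}

```text
t: 10.85
tcp_pos: [0.4272, -0.0203, 0.0433]
tool_rot: [-0.261, 0.657, 0.261, 0.657]
force: [0.1, 0.1, -3.1]
finger_gap: 0.238
```

Call:
{"api": "arm_command", "payload": {"series": [[[2,0,0,0],[0,0,0,0],[0,0,0,0],[0,0,0,0]]]}}

```text
t: 11.25
tcp_pos: [0.4273, -0.0203, 0.0413]
tool_rot: [-0.261, 0.657, 0.261, 0.657]
force: [-0.6, -0.4, -3.5]
finger_gap: 0.237
```

Call:
{"api": "arm_command", "payload": {"series": [[[2,0,0,0],[0,0,0,0],[0,0,0,0],[0,0,0,0]]]}}

```text
t: 11.65
tcp_pos: [0.4272, -0.0203, 0.0393]
tool_rot: [-0.261, 0.657, 0.261, 0.657]
force: [0.1, 0.8, -4.2]
finger_gap: 0.235
```

Call:
{"api": "arm_command", "payload": {"series": [[[1,0,0,0],[0,0,0,0],[0,0,0,0],[1,0,0,0],[0,0,0,0],[0,0,0,0]]]}}

```text
t: 12.25
tcp_pos: [0.4273, -0.0203, 0.0391]
tool_rot: [-0.261, 0.657, 0.261, 0.658]
force: [-2.6, 0.4, 18.1]
finger_gap: 0.236
```

Call:
{"api": "arm_command", "payload": {"series": [[[-1,0,0,0],[0,0,0,0],[0,0,0,0],[0,0,0,0],[0,0,0,0],[0,0,0,0]]], "jaw": 70, "force": 40}}

```text
t: 12.85
tcp_pos: [0.4272, -0.0203, 0.0381]
tool_rot: [-0.261, 0.657, 0.261, 0.657]
force: [-0.5, 0.6, 0.1]
finger_gap: 0.697
```

Call:
{"api": "arm_command", "payload": {"series": [[[-10,0,0,0],[-30,0,0,0],[-50,0,0,0],[-50,0,0,0],[-50,0,0,0],[-50,0,0,0],[-20,0,0,0],[0,0,0,0],[0,0,0,0]]], "jaw": 50}}

```text
t: 13.75
tcp_pos: [0.4265, -0.02, 0.2986]
tool_rot: [-0.261, 0.657, 0.261, 0.657]
force: [-1.3, 0.1, -1.4]
finger_gap: 0.497
```

```bash
python3 -c "
from h import *
st()
for n,x,y,P in(('rackA_R',.4405,.2038,13),('rackA_L',.4253,.267,13),('B_R',.5419,.3885,32),('B_L',.5079,.4445,32)):
    print(n);plan([x,y,.26],90+P);plan([x,y,.26],None)"
```

```text
t13.75 p [ 0.4265 -0.02    0.2986] q [-0.31   0.166  1.809 -0.     1.166 -1.066] F [-1.3  0.1 -1.4] M [0.   0.04 0.01] g0.497
rackA_R
toolx [ 3.e-04 -1.e-04 -1.e+00] z-yaw 43.32 turn -1.0416 rad shift after turn mm [ 38.5 -64.  215. ] before [ 38.5 153.3 163.7]
toolx [ 3.e-04 -1.e-04 -1.e+00] z-yaw 43.32 turn 0.0000 rad shift after turn mm [ 38.5 153.3 163.7] before [ 38.5 153.3 163.7]
rackA_L
toolx [ 3.e-04 -1.e-04 -1.e+00] z-yaw 43.32 turn -1.0416 rad shift after turn mm [ 38.5 -63.4 280. ] before [ 38.5 209.7 196. ]
toolx [ 3.e-04 -1.e-04 -1.e+00] z-yaw 43.32 turn 0.0000 rad shift after turn mm [ 38.5 209.7 196. ] before [ 38.5 209.7 196. ]
B_R
toolx [ 3.e-04 -1.e-04 -1.e+00] z-yaw 43.32 turn -1.3733 rad shift after turn mm [  38.6 -314.3  285.3] before [ 38.6 218.1 364.2]
toolx [ 3.e-04 -1.e-04 -1.e+00] z-yaw 43.32 turn 0.0000 rad shift after turn mm [ 38.6 218.1 364.2] before [ 38.6 218.1 364.2]
B_L
toolx [ 3.e-04 -1.e-04 -1.e+00] z-yaw 43.32 turn -1.3733 rad shift after turn mm [  38.5 -315.2  350.8] before [ 38.5 282.2 377.9]
toolx [ 3.e-04 -1.e-04 -1.e+00] z-yaw 43.32 turn 0.0000 rad shift after turn mm [ 38.5 282.2 377.9] before [ 38.5 282.2 377.9]
```

Call:
{"api": "arm_command", "payload": {"series": [[[0,31,33,0],[0,31,33,0],[0,31,33,0],[0,30,33,0],[0,30,32,0],[0,0,0,-0.149],[0,0,0,-0.149],[0,0,0,-0.149],[0,0,0,-0.149],[0,0,0,-0.149]]]}}

```text
t: 14.75
tcp_pos: [0.44, 0.2033, 0.2959]
tool_rot: [-0.483, 0.517, 0.485, 0.514]
force: [-0.0, -0.2, 0.1]
finger_gap: 0.5
```

Call:
{"api": "arm_command", "payload": {"series": [[[0,0,0,-0.149],[0,0,0,-0.149],[40,0,0,0],[40,0,0,0],[0,0,0,0],[0,0,0,0],[0,0,0,0]]]}}

```text
t: 15.45
tcp_pos: [0.4425, 0.2037, 0.2193]
tool_rot: [0.554, -0.439, -0.553, -0.44]
force: [-0.3, -0.5, 0.4]
finger_gap: 0.498
```

```bash
python3 -c "
from h import *
st();plan([.4405,.2038,.131],103.3)
im=snapshot('scene')[:,:,::-1];cv2.imwrite('pics/p1.png',np.clip(crop(im,220,100,120,120,5)*1.4,0,255).astype('uint8'))"
```

```text
t15.45 p [0.4425 0.2037 0.2193] q [ 0.202  0.36   1.785  0.     0.995 -1.597] F [-0.3 -0.5  0.4] M [ 0.01 -0.01 -0.01] g0.498
toolx [ 1.6e-03  3.0e-04 -1.0e+00] z-yaw 103.08 turn -0.0039 rad shift after turn mm [88.3  2.1  0.6] before [88.3  2.1  0.5]
```

View pics/p1.png

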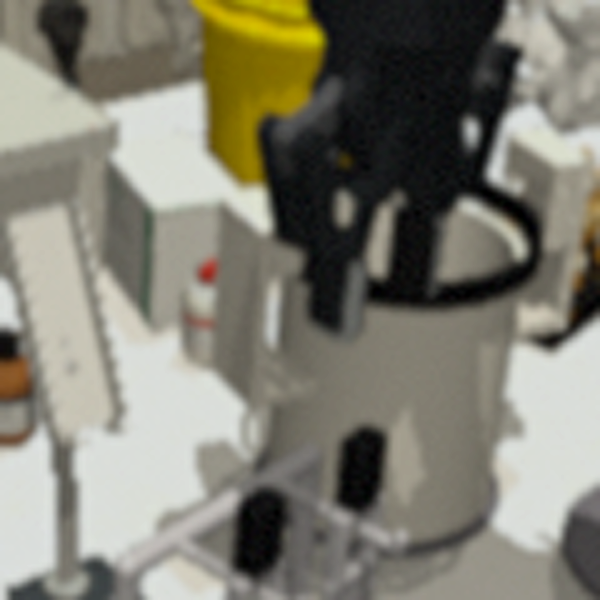

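The fingers sit above the right tab, at (360,465) in the crop. The jar is open and the lid lies at the lower right. Now I'll go down and grip.

Call:
{"api": "arm_command", "payload": {"series": [[[30,1,0,0],[30,1,0,0],[20,0,0,0],[8,0,0,0],[0,0,0,0],[0,0,0,0],[0,0,0,0]]]}}

```text
t: 16.2
tcp_pos: [0.4408, 0.2033, 0.1317]
tool_rot: [0.554, -0.439, -0.553, -0.441]
force: [0.4, 0.8, -0.3]
finger_gap: 0.499
```

Call:
{"api": "arm_command", "payload": {"series": [[[0,0,0,0],[0,0,0,0],[0,0,0,0],[0,0,0,0],[0,0,0,0],[0,0,0,0]]], "jaw": 0, "force": 40}}

```text
t: 16.8
tcp_pos: [0.4403, 0.2032, 0.1309]
tool_rot: [0.554, -0.439, -0.553, -0.44]
force: [-0.7, 0.0, 6.6]
finger_gap: 0.225
```

Call:
{"api": "arm_command", "payload": {"series": [[[-4,0,0,0],[-5,0,0,0],[-5,0,0,0],[0,0,0,0],[0,0,0,0],[0,0,0,0]]]}}

```text
t: 17.4
tcp_pos: [0.4395, 0.203, 0.1442]
tool_rot: [-0.554, 0.44, 0.554, 0.44]
force: [0.0, -0.7, -1.1]
finger_gap: 0.225
```

```bash
python3 -c "
from h import *
st()
im=snapshot('scene')[:,:,::-1];cv2.imwrite('pics/p2.png',np.clip(crop(im,240,150,80,90,6)*1.4,0,255).astype('uint8'))"
```

```text
t17.40 p [0.4395 0.203  0.1442] q [ 0.201  0.478  1.866  0.     0.798 -1.598] F [ 0.  -0.7 -1.1] M [ 0.01 -0.    0.03] g0.225
```

View pics/p2.png

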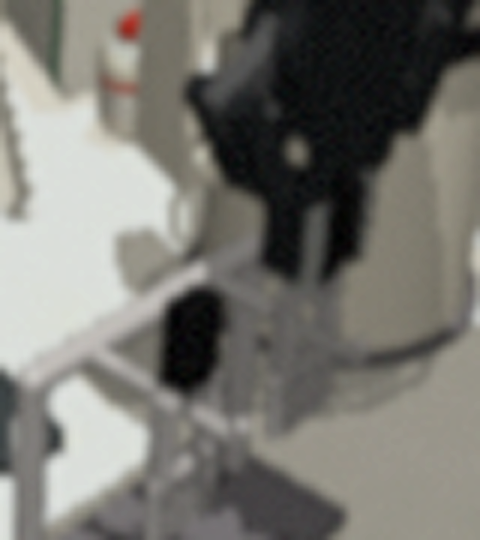

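Call:
{"api": "arm_command", "payload": {"series": [[[0,8,0,0],[0,10,0,0],[0,10,0,0],[0,10,0,0],[0,10,0,0],[0,10,0,0],[0,0,0,0],[0,0,0,0]]]}}

```text
t: 18.25
tcp_pos: [0.3834, 0.19, 0.1445]
tool_rot: [0.554, -0.44, -0.553, -0.44]
force: [0.0, 0.3, -0.5]
finger_gap: 0.226
```

Call:
{"api": "arm_command", "payload": {"series": [[[-20,0,0,0],[-40,0,0,0],[-40,0,0,0],[-40,0,0,0],[0,0,0,0],[0,0,0,0]]]}}

```text
t: 18.85
tcp_pos: [0.384, 0.1901, 0.2851]
tool_rot: [0.554, -0.439, -0.553, -0.441]
force: [-0.2, -0.5, -0.9]
finger_gap: 0.224
```

```bash
python3 -c "
from h import *
st();plan([.5835,.064,.28]);plan([.57,.047,.28],103)
im=snapshot('scene')[:,:,::-1];cv2.imwrite('pics/p3.png',np.clip(crop(im,220,60,160,160,4)*1.4,0,255).astype('uint8'))"
```

```text
t18.85 p [0.384  0.1901 0.2851] q [ 0.198  0.184  1.828  0.     1.126 -1.601] F [-0.2 -0.5 -0.9] M [-0.02 -0.   -0.04] g0.224
toolx [ 3.e-03  6.e-04 -1.e+00] z-yaw 103.07 turn 0.0000 rad shift after turn mm [   5.6 -165.8 -168. ] before [   5.6 -165.8 -168. ]
toolx [ 3.e-03  6.e-04 -1.e+00] z-yaw 103.07 turn 0.0013 rad shift after turn mm [   5.5 -149.1 -181.3] before [   5.5 -148.8 -181.5]
```

View pics/p3.png

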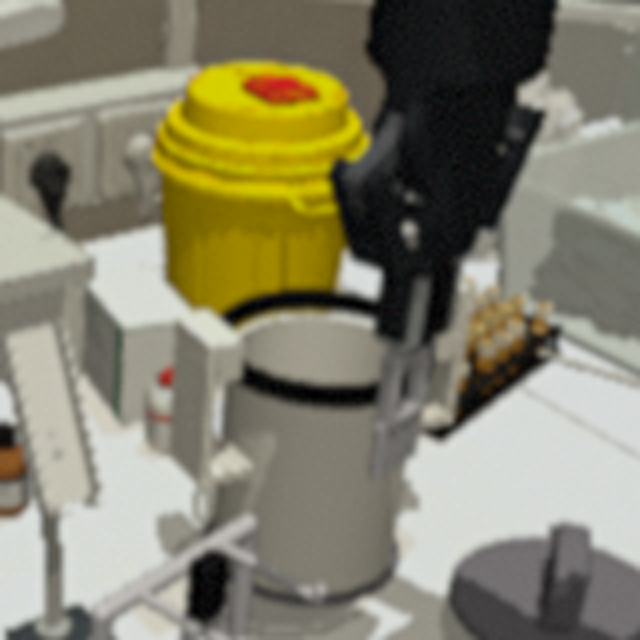

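Call:
{"api": "arm_command", "payload": {"series": [[[0,-32,-29,0],[0,-32,-29,0],[0,-32,-29,0],[0,-32,-29,0],[0,-32,-29,0],[0,-32,-29,0],[0,0,0,0],[0,0,0,0],[0,0,0,0]]]}}

```text
t: 19.8
tcp_pos: [0.6077, 0.0645, 0.2824]
tool_rot: [-0.552, 0.441, 0.555, 0.439]
force: [0.3, 0.8, -0.5]
finger_gap: 0.225
```

```bash
python3 -c "
from h import *
st();plan([.61,.064,.10],103)"
```

```text
t19.80 p [0.6077 0.0645 0.2824] q [-0.077  0.459  1.405  0.     1.283 -1.876] F [ 0.3  0.8 -0.5] M [0.03 0.02 0.06] g0.225
toolx [-4.9e-03  7.0e-04 -1.0e+00] z-yaw 103.09 turn 0.0016 rad shift after turn mm [182.3  -3.   -1.3] before [182.3  -3.   -1.4]
```

Call:
{"api": "arm_command", "payload": {"series": [[[35,0,0,0],[35,0,0,0],[35,0,0,0],[30,0,0,0],[25,0,0,0],[15,0,0,0],[8,0,0,0],[0,0,0,0],[0,0,0,0]]]}}

```text
t: 20.7
tcp_pos: [0.6087, 0.0647, 0.1019]
tool_rot: [-0.553, 0.44, 0.554, 0.44]
force: [-2.5, 1.3, -0.1]
finger_gap: 0.228
```

Call:
{"api": "arm_command", "payload": {"series": [[[0,0,0,0],[0,0,0,0],[0,0,0,0],[0,0,0,0],[0,0,0,0]]], "jaw": 38}}

```text
t: 21.2
tcp_pos: [0.6048, 0.0661, 0.1022]
tool_rot: [-0.55, 0.441, 0.557, 0.439]
force: [-9.6, 4.6, 4.7]
finger_gap: 0.381
```

Call:
{"api": "arm_command", "payload": {"series": [[[-20,0,0,0],[-40,0,0,0],[-45,0,0,0],[-45,0,0,0],[-45,0,0,0],[0,0,0,0],[0,0,0,0]]]}}

```text
t: 21.9
tcp_pos: [0.6105, 0.0639, 0.2995]
tool_rot: [0.556, -0.439, -0.552, -0.441]
force: [-0.3, 0.0, -1.0]
finger_gap: 0.384
```

```bash
python3 -c "
from h import *
st();plan([.4253,.267,.29],103.3)"
```

```text
t21.90 p [0.6105 0.0639 0.2995] q [-0.078  0.442  1.384 -0.     1.309 -1.877] F [-0.3  0.  -1. ] M [ 0.05  0.02 -0.02] g0.384
toolx [ 6.5e-03 -7.0e-04 -1.0e+00] z-yaw 103.09 turn -0.0037 rad shift after turn mm [  8.1 133.5 240.3] before [  8.1 134.4 239.8]
```

Call:
{"api": "arm_command", "payload": {"series": [[[0,22,40,0],[0,22,40,0],[0,22,40,0],[0,23,40,0],[0,23,40,0],[0,22,40,-0.004],[40,0,0,0],[30,0,0,0],[0,0,0,0],[0,0,0,0]]], "jaw": 50}}

```text
t: 22.9
tcp_pos: [0.4243, 0.2671, 0.2257]
tool_rot: [-0.554, 0.439, 0.555, 0.438]
force: [0.4, -0.5, 1.1]
finger_gap: 0.494
```

```bash
python3 -c "
from h import *
st();plan([.4253,.267,.131],103.3)"
```

```text
t22.90 p [0.4243 0.2671 0.2257] q [ 0.339  0.371  1.742 -0.     1.031 -1.464] F [ 0.4 -0.5  1.1] M [ 0.06 -0.01 -0.  ] g0.494
toolx [-2.3e-03 -8.0e-04 -1.0e+00] z-yaw 103.30 turn -0.0000 rad shift after turn mm [94.7 -1.2 -0.3] before [94.7 -1.2 -0.3]
```

Call:
{"api": "arm_command", "payload": {"series": [[[35,0,0,0],[30,0,0,0],[20,0,0,0],[9,0,0,0],[0,0,0,0],[0,0,0,0],[0,0,0,0]]]}}

```text
t: 23.6
tcp_pos: [0.4259, 0.2677, 0.1337]
tool_rot: [0.555, -0.438, -0.554, -0.44]
force: [0.9, -0.3, 0.2]
finger_gap: 0.498
```

Call:
{"api": "arm_command", "payload": {"series": [[[0,0,0,0],[0,0,0,0],[0,0,0,0],[0,0,0,0],[0,0,0,0],[0,0,0,0]]], "jaw": 0}}

```text
t: 24.2
tcp_pos: [0.4253, 0.2675, 0.133]
tool_rot: [0.555, -0.438, -0.554, -0.439]
force: [-0.7, -0.6, 5.5]
finger_gap: 0.227
```

Call:
{"api": "arm_command", "payload": {"series": [[[-4,0,0,0],[-5,0,0,0],[-5,0,0,0],[0,0,0,0],[0,0,0,0],[0,0,0,0]]]}}

```text
t: 24.8
tcp_pos: [0.4246, 0.2673, 0.1462]
tool_rot: [-0.554, 0.439, 0.555, 0.439]
force: [0.6, 0.2, -1.2]
finger_gap: 0.225
```

Call:
{"api": "arm_command", "payload": {"series": [[[0,8,0,0],[0,10,0,0],[0,10,0,0],[0,10,0,0],[0,10,0,0],[0,10,0,0],[0,0,0,0],[0,0,0,0]]]}}

```text
t: 25.6
tcp_pos: [0.3684, 0.2541, 0.1465]
tool_rot: [0.555, -0.438, -0.554, -0.439]
force: [0.4, 0.2, -1.0]
finger_gap: 0.227
```

Call:
{"api": "arm_command", "payload": {"series": [[[-20,0,0,0],[-40,0,0,0],[-40,0,0,0],[-40,0,0,0],[0,0,0,0],[0,0,0,0]]]}}

```text
t: 26.2
tcp_pos: [0.3691, 0.2542, 0.2871]
tool_rot: [0.555, -0.438, -0.554, -0.44]
force: [-0.7, 0.4, -0.9]
finger_gap: 0.228
```

```bash
python3 -c "
from h import *
st();plan([.59,.060,.285],103)"
```

```text
t26.20 p [0.3691 0.2542 0.2871] q [ 0.353  0.211  1.784 -0.     1.143 -1.45 ] F [-0.7  0.4 -0.9] M [0.01 0.01 0.01] g0.228
toolx [ 0.0028  0.001  -1.    ] z-yaw 103.29 turn 0.0051 rad shift after turn mm [   2.5 -171.6 -238.9] before [   2.5 -170.3 -239.8]
```

Call:
{"api": "arm_command", "payload": {"series": [[[0,-28,-40,0],[0,-28,-40,0],[0,-28,-40,0],[0,-29,-40,0],[0,-29,-40,0],[0,-28,-40,0],[0,0,0,0],[0,0,0,0],[0,0,0,0]]]}}

```text
t: 27.1
tcp_pos: [0.5872, 0.0602, 0.2844]
tool_rot: [-0.553, 0.439, 0.556, 0.438]
force: [-0.2, -0.2, -0.9]
finger_gap: 0.221
```

```bash
python3 -c "
from h import *
st();plan([.59,.060,.11],103)
im=snapshot('top')[:,:,::-1];cv2.imwrite('pics/p4.png',np.clip(crop(im,230,110,180,140,4)*1.4,0,255).astype('uint8'))"
```

```text
t27.10 p [0.5872 0.0602 0.2844] q [-0.087  0.426  1.455  0.     1.265 -1.891] F [-0.2 -0.2 -0.9] M [ 0.02 -0.    0.02] g0.221
toolx [-4.6e-03  8.0e-04 -1.0e+00] z-yaw 103.32 turn 0.0056 rad shift after turn mm [174.4  -3.4  -1.2] before [174.4  -3.4  -1.2]
```

View pics/p4.png

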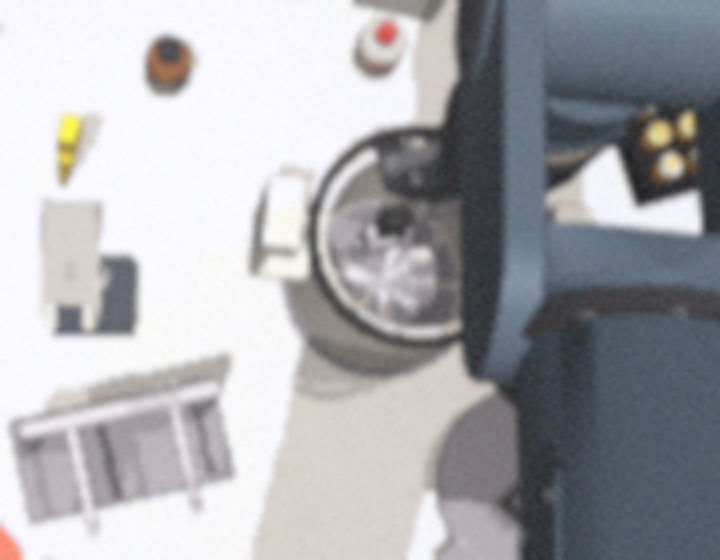

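The first paddle leans in the jar with its tab at about (392,220) in the crop, rack A is empty, and the lid lies at about (490,450). I'll lower the next paddle a little to the right of centre.

Call:
{"api": "arm_command", "payload": {"series": [[[0,3,-8,0],[35,0,0,0],[35,0,0,0],[35,0,0,0],[25,0,0,0],[20,0,0,0],[12,0,0,0],[6,0,0,0],[0,0,0,0],[0,0,0,0]]]}}

```text
t: 28.15
tcp_pos: [0.5886, 0.0511, 0.1193]
tool_rot: [0.555, -0.438, -0.554, -0.439]
force: [0.7, -0.2, -1.3]
finger_gap: 0.222
```

Call:
{"api": "arm_command", "payload": {"series": [[[0,0,0,0],[0,0,0,0],[0,0,0,0],[0,0,0,0],[0,0,0,0]]], "jaw": 38}}

```text
t: 28.65
tcp_pos: [0.588, 0.0511, 0.1185]
tool_rot: [0.555, -0.439, -0.554, -0.439]
force: [0.6, 0.3, -0.0]
finger_gap: 0.382
```

Call:
{"api": "arm_command", "payload": {"series": [[[-20,0,0,0],[-40,0,0,0],[-45,0,0,0],[-45,0,0,0],[-30,0,0,0],[0,0,0,0],[0,0,0,0]]]}}

```text
t: 29.35
tcp_pos: [0.5878, 0.0511, 0.2989]
tool_rot: [0.555, -0.438, -0.554, -0.439]
force: [-0.1, -0.3, -0.8]
finger_gap: 0.382
```

```bash
python3 -c "
from h import *
st();plan([.50,.33,.295]);plan([.52,.375,.295],121.7)"
```

```text
t29.35 p [0.5878 0.0511 0.2989] q [-0.102  0.41   1.441 -0.     1.289 -1.906] F [-0.1 -0.3 -0.8] M [-0.03 -0.   -0.02] g0.382
toolx [ 1.3e-03 -1.0e-04 -1.0e+00] z-yaw 103.31 turn 0.0000 rad shift after turn mm [  3.7  21.3 291.6] before [  3.7  21.3 291.6]
toolx [ 1.3e-03 -1.0e-04 -1.0e+00] z-yaw 103.31 turn -0.3210 rad shift after turn mm [   3.8 -112.5  311.2] before [  3.8  -8.5 330.8]
```

Call:
{"api": "arm_command", "payload": {"series": [[[0,10,45,0],[0,10,48,0],[0,1,49,0],[0,0,50,0],[0,0,50,0],[0,0,50,0],[0,0,0,-0.107],[0,0,0,-0.107],[0,0,0,-0.107],[0,0,0,0]]], "jaw": 50}}

```text
t: 30.35
tcp_pos: [0.499, 0.3302, 0.2959]
tool_rot: [-0.617, 0.346, 0.619, 0.343]
force: [-0.3, 0.4, -0.2]
finger_gap: 0.501
```

```bash
python3 -c "
from h import *
st();plan([.5419,.3885,.131],121.7)"
```

```text
t30.35 p [0.499  0.3302 0.2959] q [ 0.398  0.427  1.42  -0.     1.299 -1.726] F [-0.3  0.4 -0.2] M [-0.02  0.02  0.04] g0.501
toolx [-0.0045 -0.0019 -1.    ] z-yaw 121.71 turn 0.0002 rad shift after turn mm [164.6 -67.9  26.9] before [164.6 -67.9  26.9]
```

Call:
{"api": "arm_command", "payload": {"series": [[[0,-34,13,0],[0,-34,14,0],[35,0,0,0],[35,0,0,0],[0,0,0,0],[0,0,0,0],[0,0,0,0]]]}}

```text
t: 31.05
tcp_pos: [0.545, 0.3894, 0.23]
tool_rot: [0.618, -0.344, -0.617, -0.346]
force: [-0.0, -0.3, 0.0]
finger_gap: 0.503
```

```bash
python3 -c "
from h import *
st();plan([.5419,.3885,.132],121.7)"
```

```text
t31.05 p [0.545  0.3894 0.23  ] q [ 0.454  0.59   1.315  0.     1.234 -1.669] F [-0.  -0.3  0. ] M [-0.03 -0.04  0.04] g0.503
toolx [ 0.0026  0.0013 -1.    ] z-yaw 121.63 turn -0.0012 rad shift after turn mm [98.   3.4  0.9] before [98.   3.4  0.9]
```

Call:
{"api": "arm_command", "payload": {"series": [[[35,1,0,0],[30,1,1,0],[20,0,0,0],[12,0,0,0],[0,0,0,0],[0,0,0,0],[0,0,0,0]]]}}

```text
t: 31.75
tcp_pos: [0.543, 0.3896, 0.1334]
tool_rot: [0.618, -0.343, -0.617, -0.346]
force: [-0.0, 0.1, 0.2]
finger_gap: 0.5
```

Call:
{"api": "arm_command", "payload": {"series": [[[0,0,0,0],[0,0,0,0],[0,0,0,0],[0,0,0,0],[0,0,0,0],[0,0,0,0]]], "jaw": 0}}

```text
t: 32.35
tcp_pos: [0.5424, 0.3892, 0.1324]
tool_rot: [0.618, -0.344, -0.617, -0.345]
force: [-0.1, -1.0, 5.2]
finger_gap: 0.229
```

Call:
{"api": "arm_command", "payload": {"series": [[[-4,0,0,0],[-5,0,0,0],[-5,0,0,0],[0,0,0,0],[0,0,0,0],[0,0,0,0]]]}}

```text
t: 32.95
tcp_pos: [0.5415, 0.3889, 0.145]
tool_rot: [-0.617, 0.345, 0.618, 0.344]
force: [0.1, -0.0, -0.6]
finger_gap: 0.227
```

Call:
{"api": "arm_command", "payload": {"series": [[[0,8,0,0],[0,10,0,0],[0,10,0,0],[0,10,0,0],[0,10,0,0],[0,10,0,0],[0,0,0,0],[0,0,0,0]]]}}

```text
t: 33.75
tcp_pos: [0.4925, 0.3585, 0.1456]
tool_rot: [0.618, -0.344, -0.617, -0.345]
force: [-0.0, -1.6, 0.6]
finger_gap: 0.225
```

Call:
{"api": "arm_command", "payload": {"series": [[[-20,0,0,0],[-40,0,0,0],[-45,0,0,0],[-45,0,0,0],[0,0,0,0],[0,0,0,0]]]}}

```text
t: 34.35
tcp_pos: [0.4933, 0.3589, 0.2969]
tool_rot: [0.618, -0.343, -0.617, -0.346]
force: [-0.7, -0.5, -0.6]
finger_gap: 0.229
```

```bash
python3 -c "
from h import *
st();plan([.41,.20,.29]);plan([.575,.07,.29],103)"
```

```text
t34.35 p [0.4933 0.3589 0.2969] q [ 0.446  0.44   1.395  0.     1.302 -1.678] F [-0.7 -0.5 -0.6] M [-0.05  0.03  0.01] g0.229
toolx [ 0.0036  0.0018 -1.    ] z-yaw 121.70 turn 0.0000 rad shift after turn mm [  6.3 154.4 -91.5] before [  6.3 154.4 -91.5]
toolx [ 0.0036  0.0018 -1.    ] z-yaw 121.70 turn 0.3264 rad shift after turn mm [   6.7  -14.6 -299.9] before [   6.7   82.3 -288.8]
```

Call:
{"api": "arm_command", "payload": {"series": [[[0,31,-25,0],[0,31,-25,0],[0,31,-25,0],[0,31,-25,0],[0,0,0,0],[0,-9,-47,0],[0,-9,-47,0],[0,-9,-47,0],[0,-9,-47,0],[0,0,0,0]]]}}

```text
t: 35.35
tcp_pos: [0.5734, 0.063, 0.2934]
tool_rot: [0.618, -0.346, -0.616, -0.346]
force: [0.4, -0.4, -0.1]
finger_gap: 0.226
```

```bash
python3 -c "
from h import *
st();plan([.57,.07,.125])
im=snapshot('top')[:,:,::-1];im2=snapshot('scene')[:,:,::-1]
cv2.imwrite('pics/p5.png',np.clip(np.hstack([crop(im,290,120,80,80,5),crop(im2,260,90,80,80,5)])*1.6,0,255).astype('uint8'))"
```

```text
t35.35 p [0.5734 0.063  0.2934] q [-8.300e-02  3.950e-01  1.481e+00 -2.000e-03  1.263e+00 -2.202e+00] F [ 0.4 -0.4 -0.1] M [ 0.05 -0.01 -0.04] g0.226
toolx [ 0.0019 -0.0017 -1.    ] z-yaw 121.40 turn 0.0000 rad shift after turn mm [168.4  -0.6   8.2] before [168.4  -0.6   8.2]
```

View pics/p5.png

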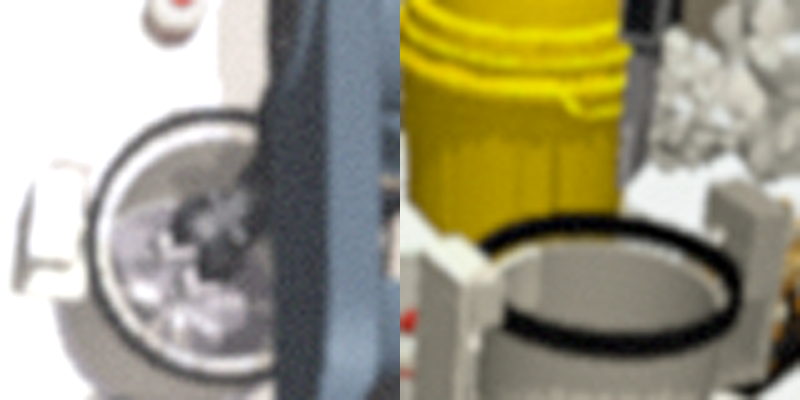

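Two tabs show near the jar's centre, at about (205,215) and (225,255), with the blades at the front. The back is free, so I'll drop the third there.

Call:
{"api": "arm_command", "payload": {"series": [[[0,-25,-3,0],[35,0,0,0],[35,0,0,0],[35,0,0,0],[25,0,0,0],[20,0,0,0],[12,0,0,0],[4,0,0,0],[0,0,0,0],[0,0,0,0]]]}}

```text
t: 36.45
tcp_pos: [0.5923, 0.0781, 0.1303]
tool_rot: [0.618, -0.344, -0.617, -0.345]
force: [0.4, 0.5, -1.1]
finger_gap: 0.226
```

Call:
{"api": "arm_command", "payload": {"series": [[[0,0,0,0],[0,0,0,0],[0,0,0,0],[0,0,0,0],[0,0,0,0]]], "jaw": 38}}

```text
t: 36.95
tcp_pos: [0.5917, 0.0777, 0.1295]
tool_rot: [0.618, -0.344, -0.617, -0.345]
force: [-1.2, -0.6, 0.3]
finger_gap: 0.382
```

Call:
{"api": "arm_command", "payload": {"series": [[[-20,0,0,0],[-40,0,0,0],[-45,0,0,0],[-45,0,0,0],[-25,0,0,0],[0,0,0,0],[0,0,0,0]]]}}

```text
t: 37.65
tcp_pos: [0.5914, 0.0777, 0.3044]
tool_rot: [0.618, -0.344, -0.617, -0.345]
force: [-0.2, 1.7, -0.9]
finger_gap: 0.38
```

```bash
python3 -c "
from h import *
st();plan([.46,.33,.295]);plan([.5079,.4445,.295],121.7)"
```

```text
t37.65 p [0.5914 0.0777 0.3044] q [-0.056  0.415  1.417 -0.     1.31  -2.18 ] F [-0.2  1.7 -0.9] M [-0.07 -0.06  0.02] g0.380
toolx [ 4.e-04 -1.e-04 -1.e+00] z-yaw 121.69 turn 0.0000 rad shift after turn mm [  9.4 -20.8 283.7] before [  9.4 -20.8 283.7]
toolx [ 4.e-04 -1.e-04 -1.e+00] z-yaw 121.69 turn -0.0001 rad shift after turn mm [   9.4 -121.7  355.9] before [   9.4 -121.7  355.9]
```

Call:
{"api": "arm_command", "payload": {"series": [[[0,-3,47,0],[0,-3,47,0],[0,-3,47,0],[0,-4,47,0],[0,-4,48,0],[0,-4,48,0],[0,-34,24,0],[0,-34,24,0],[0,-33,24,0],[0,0,0,0]]], "jaw": 50}}

```text
t: 38.65
tcp_pos: [0.5086, 0.4484, 0.3003]
tool_rot: [-0.617, 0.344, 0.619, 0.343]
force: [-0.4, -0.1, -0.7]
finger_gap: 0.498
```

Call:
{"api": "arm_command", "payload": {"series": [[[35,0,0,0],[35,0,0,0],[0,0,0,0],[0,0,0,0],[0,0,0,0]]]}}

```text
t: 39.15
tcp_pos: [0.5093, 0.4448, 0.2358]
tool_rot: [0.618, -0.344, -0.617, -0.345]
force: [0.7, 0.4, 0.4]
finger_gap: 0.501
```

```bash
python3 -c "
from h import *
st();plan([.5079,.4445,.132],121.7)"
```

```text
t39.15 p [0.5093 0.4448 0.2358] q [ 0.553  0.593  1.29  -0.     1.255 -1.57 ] F [0.7 0.4 0.4] M [-0.   -0.03 -0.07] g0.501
toolx [ 0.0021  0.0012 -1.    ] z-yaw 121.67 turn -0.0005 rad shift after turn mm [103.8   1.6   0.4] before [103.8   1.6   0.4]
```

Call:
{"api": "arm_command", "payload": {"series": [[[35,0,0,0],[30,0,0,0],[23,0,0,0],[14,0,0,0],[0,0,0,0],[0,0,0,0],[0,0,0,0]]]}}

```text
t: 39.85
tcp_pos: [0.5097, 0.4456, 0.1345]
tool_rot: [0.618, -0.343, -0.617, -0.346]
force: [-0.4, -0.2, -0.2]
finger_gap: 0.497
```

Call:
{"api": "arm_command", "payload": {"series": [[[0,0,0,0],[0,0,0,0],[0,0,0,0],[0,0,0,0],[0,0,0,0],[0,0,0,0]]], "jaw": 0}}

```text
t: 40.45
tcp_pos: [0.5091, 0.4451, 0.1336]
tool_rot: [0.618, -0.344, -0.617, -0.345]
force: [0.1, -0.0, 4.8]
finger_gap: 0.227
```

Call:
{"api": "arm_command", "payload": {"series": [[[-4,0,0,0],[-5,0,0,0],[-5,0,0,0],[0,0,0,0],[0,0,0,0],[0,0,0,0]]]}}

```text
t: 41.05
tcp_pos: [0.5082, 0.4447, 0.146]
tool_rot: [-0.617, 0.345, 0.618, 0.344]
force: [0.1, 0.4, -1.0]
finger_gap: 0.227
```

Call:
{"api": "arm_command", "payload": {"series": [[[0,8,0,0],[0,10,0,0],[0,10,0,0],[0,10,0,0],[0,10,0,0],[0,10,0,0],[0,0,0,0],[0,0,0,0]]]}}

```text
t: 41.85
tcp_pos: [0.4592, 0.4144, 0.1466]
tool_rot: [0.618, -0.344, -0.617, -0.345]
force: [-0.2, -0.2, -0.6]
finger_gap: 0.225
```

Call:
{"api": "arm_command", "payload": {"series": [[[-20,0,0,0],[-40,0,0,0],[-45,0,0,0],[-45,0,0,0],[0,0,0,0],[0,0,0,0]]]}}

```text
t: 42.45
tcp_pos: [0.46, 0.4148, 0.2979]
tool_rot: [0.618, -0.343, -0.617, -0.346]
force: [-1.3, 0.0, -1.7]
finger_gap: 0.227
```

```bash
python3 -c "
from h import *
st();plan([.43,.21,.297]);plan([.575,.06,.297])
im=snapshot('top')[:,:,::-1];im2=snapshot('scene')[:,:,::-1]
cv2.imwrite('pics/p6.png',np.clip(np.hstack([crop(im,290,120,80,80,5),crop(im2,260,90,80,80,5)])*1.6,0,255).astype('uint8'))"
```

```text
t42.45 p [0.46   0.4148 0.2979] q [ 0.554  0.453  1.37  -0.     1.314 -1.57 ] F [-1.3  0.  -1.7] M [-0.01  0.07 -0.01] g0.227
toolx [ 0.0034  0.0021 -1.    ] z-yaw 121.69 turn 0.0000 rad shift after turn mm [   0.4  133.1 -158.5] before [   0.4  133.1 -158.5]
toolx [ 0.0034  0.0021 -1.    ] z-yaw 121.69 turn 0.0000 rad shift after turn mm [   0.6   88.6 -362.3] before [   0.6   88.6 -362.3]
```

View pics/p6.png

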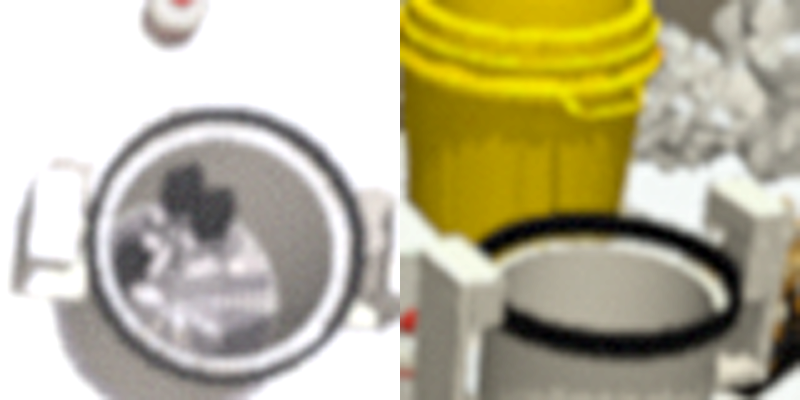

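The jar now holds three paddles, with tabs at (183,190), (213,210) and (133,255). Its right side is free for the fourth.

Call:
{"api": "arm_command", "payload": {"series": [[[0,27,-32,0],[0,27,-32,0],[0,27,-32,0],[0,26,-32,0],[0,26,-31,0],[0,-9,-45,0],[0,-9,-45,0],[0,-9,-45,0],[0,-9,-45,0],[0,-8,-45,0]]]}}

```text
t: 43.55
tcp_pos: [0.5852, 0.0393, 0.294]
tool_rot: [-0.616, 0.345, 0.619, 0.344]
force: [0.6, 1.2, -0.5]
finger_gap: 0.227
```

Call:
{"api": "arm_command", "payload": {"series": [[[0,0,0,0],[0,0,0,0],[0,0,0,0]]]}}

```text
t: 43.85
tcp_pos: [0.5836, 0.0415, 0.2947]
tool_rot: [-0.616, 0.345, 0.619, 0.344]
force: [-0.1, -1.0, -0.6]
finger_gap: 0.23
```

```bash
python3 -c "
from h import *
st();plan([.585,.042,.115])"
```

```text
t43.85 p [0.5836 0.0415 0.2947] q [-0.12   0.409  1.455  0.     1.282 -2.245] F [-0.1 -1.  -0.6] M [-0.   -0.   -0.03] g0.230
toolx [-4.1e-03  9.0e-04 -1.0e+00] z-yaw 121.72 turn 0.0000 rad shift after turn mm [179.7  -2.   -0.9] before [179.7  -2.   -0.9]
```

Call:
{"api": "arm_command", "payload": {"series": [[[35,0,0,0],[35,0,0,0],[35,0,0,0],[30,0,0,0],[22,0,0,0],[14,0,0,0],[5,0,0,0],[0,0,0,0],[0,0,0,0]]]}}

```text
t: 44.75
tcp_pos: [0.5858, 0.041, 0.1214]
tool_rot: [0.618, -0.344, -0.617, -0.345]
force: [0.2, -0.1, -0.9]
finger_gap: 0.226
```

Call:
{"api": "arm_command", "payload": {"series": [[[0,0,0,0],[0,0,0,0],[0,0,0,0],[0,0,0,0],[0,0,0,0]]], "jaw": 38}}

```text
t: 45.25
tcp_pos: [0.5851, 0.0407, 0.1205]
tool_rot: [0.618, -0.344, -0.617, -0.345]
force: [-0.1, -0.6, -0.5]
finger_gap: 0.382
```

Call:
{"api": "arm_command", "payload": {"series": [[[-20,0,0,0],[-40,0,0,0],[-45,0,0,0],[-45,0,0,0],[-45,0,0,0],[-35,0,0,0],[0,0,0,0],[0,0,0,0]]]}}

```text
t: 46.05
tcp_pos: [0.5851, 0.0408, 0.3511]
tool_rot: [0.618, -0.344, -0.617, -0.345]
force: [-0.8, 0.7, 0.1]
finger_gap: 0.378
```

```bash
python3 -c "
from h import *
st();plan([.43,.23,.33])"
```

```text
t46.05 p [0.5851 0.0408 0.3511] q [-0.121  0.361  1.374 -0.     1.405 -2.245] F [-0.8  0.7  0.1] M [ 0.05 -0.02  0.  ] g0.378
toolx [ 1.8e-03 -2.0e-04 -1.0e+00] z-yaw 121.70 turn 0.0000 rad shift after turn mm [ 20.8  32.6 242.5] before [ 20.8  32.6 242.5]
```

Call:
{"api": "arm_command", "payload": {"series": [[[0,7,48,0],[0,7,48,0],[0,7,48,0],[0,6,48,0],[0,6,48,0],[0,0,0,0.14],[0,0,0,0.14],[0,0,0,0.14],[0,0,0,0.14],[0,0,0,0.14]]], "jaw": 70}}

```text
t: 47.05
tcp_pos: [0.4296, 0.2274, 0.3481]
tool_rot: [-0.46, 0.538, 0.461, 0.535]
force: [0.2, -0.6, -0.2]
finger_gap: 0.703
```

Call:
{"api": "arm_command", "payload": {"series": [[[0,0,0,0.14],[0,0,0,0.14],[0,0,0,0.14],[0,0,0,0.14],[0,0,0,0.1],[0,0,0,0],[0,0,0,0]]]}}

```text
t: 47.75
tcp_pos: [0.4302, 0.2274, 0.3489]
tool_rot: [-0.264, 0.657, 0.264, 0.655]
force: [-0.5, 0.4, -1.0]
finger_gap: 0.699
```

```bash
python3 -c "
from h import *
st();plan([.427,-.02,.20],43.3)
im=snapshot('top')[:,:,::-1];cv2.imwrite('pics/t2raw.png',im)
cv2.imwrite('pics/p7.png',np.clip(crop(im,250,110,160,160,4)*1.6,0,255).astype('uint8')[:600])"
```

```text
t47.75 p [0.4302 0.2274 0.3489] q [ 0.256  0.208  1.603 -0.     1.334 -0.51 ] F [-0.5  0.4 -1. ] M [-0.    0.02  0.  ] g0.699
toolx [-3.e-03 -8.e-04 -1.e+00] z-yaw 43.89 turn 0.0103 rad shift after turn mm [ 149.1 -178.1 -171.6] before [ 149.1 -176.3 -173.4]
```

View pics/p7.png

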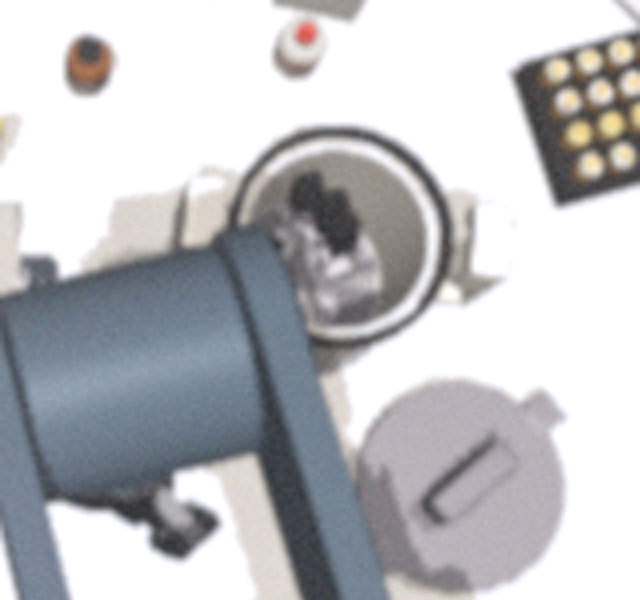

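Four paddles are in the jar (tabs near (310,190) and (340,220), the leaning one at the left edge is partly hidden by the arm). The lid is flat with its bar up, from (430,510) to (505,450). I'll measure it.

Run:
```python
from h import *
A=lambda u,v:(250+u/4,110+v/4)
t=cv2.imread("pics/t2raw.png")
c=t[200:262,338:398].max(2).astype(int)
m=((c>85)&(c<128)).astype('uint8');m=cv2.morphologyEx(m,cv2.MORPH_OPEN,np.ones((3,3)))
k=max(cv2.findContours(m,cv2.RETR_EXTERNAL,cv2.CHAIN_APPROX_NONE)[0],key=cv2.contourArea)
pts=np.array([onz("top",338+x,200+y,.026)[:2] for x,y in k[:,0]])
from scipy.optimize import least_squares
r=least_squares(lambda p:np.hypot(pts[:,0]-p[0],pts[:,1]-p[1])-p[2],[*pts.mean(0),.07],loss='soft_l1',f_scale=.001).x;print("disc",r.round(4),cv2.contourArea(k))
P=np.array([onz("top",*A(*q),.065) for q in((497,440),(516,465),(450,522),(430,497))]);print("bar",P.round(4),P.mean(0).round(4))
d=(P[0]+P[1]-P[2]-P[3])/2;print("len",np.linalg.norm(d),"ang",np.degrees(np.arctan2(d[1],d[0]))%180)
E=onz("top",*A(545,408),.022);print("ear",E,np.hypot(*(E[:2]-r[:2])),np.degrees(np.arctan2(*(E[:2]-r[:2])[::-1]))%180)
```

```text
disc [ 0.4452 -0.0412  0.0662] 1846.0
bar [[ 0.4676 -0.0549  0.065 ]
 [ 0.4513 -0.0669  0.065 ]
 [ 0.4135 -0.0226  0.065 ]
 [ 0.4296 -0.0099  0.065 ]] [ 0.4405 -0.0386  0.065 ]
len 0.05853148902458327 ang 130.3559226050317
ear [ 0.49436733 -0.09981889  0.022     ] 0.07650749342159067 130.03383330936717
```

Run:
```python
from h import *
A=lambda u,v:(250+u/4,110+v/4)
for q in((461,484),(358,484),(565,484),(461,378),(461,590)): print(onz("top",*A(*q),.026).round(4))
plan([.441,-.039,.12],40.2)
```

```text
[ 0.4414 -0.0401  0.026 ]
[0.4404 0.0295 0.026 ]
[ 0.4425 -0.1105  0.026 ]
[ 0.5135 -0.0419  0.026 ]
[ 0.3708 -0.0383  0.026 ]
toolx [-2.3e-03 -6.0e-04 -1.0e+00] z-yaw 43.87 turn 0.0641 rad shift after turn mm [ 229.4 -210.7 -163.4] before [ 229.4 -199.8 -176.5]
```

Call:
{"api": "arm_command", "payload": {"series": [[[0,0,0,0.064],[0,-35,-27,0],[0,-35,-27,0],[0,-35,-27,0],[0,-35,-27,0],[0,-35,-27,0],[0,-35,-28,0],[45,0,0,0],[45,0,0,0],[45,0,0,0]]], "jaw": 85}}

```text
t: 48.8
tcp_pos: [0.4416, -0.0387, 0.2142]
tool_rot: [-0.243, 0.664, 0.242, 0.665]
force: [0.9, -1.1, -1.2]
finger_gap: 0.85
```

Call:
{"api": "arm_command", "payload": {"series": [[[45,0,0,0],[30,0,0,0],[20,0,0,0],[0,0,0,0],[0,0,0,0],[0,0,0,0]]]}}

```text
t: 49.4
tcp_pos: [0.4424, -0.0382, 0.1213]
tool_rot: [-0.243, 0.664, 0.242, 0.665]
force: [0.1, -0.4, 0.5]
finger_gap: 0.853
```

Run:
```python
from h import *
st();plan([.441,-.0395,.038],40.2)
```

```text
t49.40 p [ 0.4424 -0.0382  0.1213] q [-0.339  0.483  1.982  0.     0.674 -1.039] F [ 0.1 -0.4  0.5] M [-0.02  0.02 -0.  ] g0.853
toolx [ 2.3e-03 -8.0e-04 -1.0e+00] z-yaw 40.14 turn -0.0011 rad shift after turn mm [83.3  0.1 -2. ] before [83.3  0.1 -2. ]
```

Call:
{"api": "arm_command", "payload": {"series": [[[30,0,-1,0],[25,0,-1,0],[18,0,0,0],[10,0,0,0],[0,0,0,0],[0,0,0,0],[0,0,0,0]]]}}

```text
t: 50.1
tcp_pos: [0.4408, -0.0395, 0.0383]
tool_rot: [-0.243, 0.664, 0.242, 0.665]
force: [1.0, 0.3, -0.2]
finger_gap: 0.852
```

Call:
{"api": "arm_command", "payload": {"series": [[[0,0,0,0],[0,0,0,0],[0,0,0,0],[0,0,0,0],[0,0,0,0],[0,0,0,0],[0,0,0,0],[0,0,0,0],[0,0,0,0]]], "jaw": 0, "force": 40}}

```text
t: 51.0
tcp_pos: [0.4401, -0.0393, 0.0377]
tool_rot: [-0.243, 0.664, 0.242, 0.664]
force: [-0.8, 0.0, 4.5]
finger_gap: 0.246
```

Run:
```python
from h import *
st();plan([.441,-.0395,.038],40.2)
```

```text
t51.00 p [ 0.4401 -0.0393  0.0377] q [-0.343  0.664  2.034  0.     0.443 -1.043] F [-0.8  0.   4.5] M [-0.    0.14 -0.02] g0.246
toolx [ 5.e-04 -2.e-04 -1.e+00] z-yaw 40.10 turn -0.0018 rad shift after turn mm [-0.3 -0.7  0.5] before [-0.3 -0.7  0.5]
```

Call:
{"api": "arm_command", "payload": {"series": [[[-10,0,0,0],[-30,0,0,0],[-40,0,0,0],[-45,0,0,0],[-45,0,0,0],[-35,0,0,-0.056],[0,0,0,0],[0,0,0,0]]], "force": 100}}

```text
t: 51.8
tcp_pos: [0.4392, -0.0389, 0.2424]
tool_rot: [-0.261, 0.657, 0.261, 0.657]
force: [0.1, 0.6, -3.5]
finger_gap: 0.239
```

Run:
```python
from h import *
st();plan([.584,.064,.242],43.3)
```

```text
t51.80 p [ 0.4392 -0.0389  0.2424] q [-0.343  0.264  1.86   0.     1.018 -1.098] F [ 0.1  0.6 -3.5] M [ 0.01 -0.01 -0.04] g0.239
toolx [-1.e-04  1.e-04 -1.e+00] z-yaw 43.29 turn -0.0003 rad shift after turn mm [  0.4 -24.4 176. ] before [  0.4 -24.3 176. ]
```

Call:
{"api": "arm_command", "payload": {"series": [[[0,-5,35,0],[0,-5,35,0],[0,-5,35,0],[0,-5,35,0],[0,-4,36,0],[0,0,0,0],[0,0,0,0],[0,0,0,0],[0,0,0,0]]]}}

```text
t: 52.7
tcp_pos: [0.5829, 0.0634, 0.2412]
tool_rot: [-0.26, 0.658, 0.261, 0.656]
force: [-0.6, 0.4, -3.7]
finger_gap: 0.24
```

Run:
```python
from h import *
st();plan([.584,.064,.200],43.3)
im=snapshot('scene')[:,:,::-1];cv2.imwrite('pics/l1.png',np.clip(crop(im,230,60,150,150,4)*1.4,0,255).astype('uint8'))
```

```text
t52.70 p [0.5829 0.0634 0.2412] q [-0.082  0.465  1.519 -0.     1.161 -0.837] F [-0.6  0.4 -3.7] M [-0.03  0.01 -0.04] g0.240
toolx [-3.2e-03  1.0e-04 -1.0e+00] z-yaw 43.26 turn -0.0008 rad shift after turn mm [41.2 -0.4  1.3] before [41.2 -0.4  1.3]
```

View pics/l1.png

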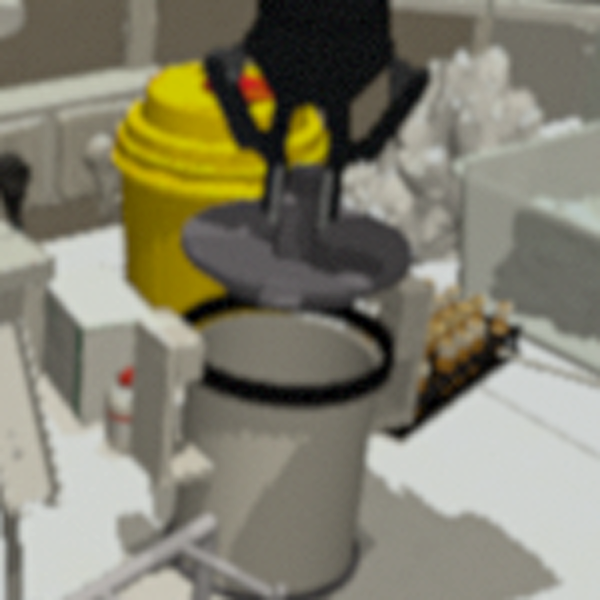

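The lid is held level over the mouth (disc at (295,250)), and its ears are clear of both claws. I'll lower it.

Call:
{"api": "arm_command", "payload": {"series": [[[10,0,0,0],[10,0,0,0],[10,0,0,0],[8,0,0,0],[5,0,0,0],[0,0,0,0],[0,0,0,0],[0,0,0,0]]]}}

```text
t: 53.55
tcp_pos: [0.5849, 0.0641, 0.1998]
tool_rot: [-0.261, 0.657, 0.261, 0.658]
force: [-0.1, -0.6, -3.2]
finger_gap: 0.238
```

Call:
{"api": "arm_command", "payload": {"series": [[[4,0,0,0],[4,0,0,0],[4,0,0,0],[0,0,0,0],[0,0,0,0],[0,0,0,0]]]}}

```text
t: 54.15
tcp_pos: [0.5846, 0.064, 0.1874]
tool_rot: [-0.261, 0.657, 0.261, 0.657]
force: [0.3, 0.2, -4.0]
finger_gap: 0.24
```

Run:
```python
from h import *
st();plan([.584,.064,.1847],43.3)
```

```text
t54.15 p [0.5846 0.064  0.1874] q [-0.081  0.531  1.572 -0.     1.038 -0.837] F [ 0.3  0.2 -4. ] M [ 0.01 -0.01  0.03] g0.240
toolx [ 2.e-04 -0.e+00 -1.e+00] z-yaw 43.32 turn 0.0003 rad shift after turn mm [ 2.7  0.4 -0.5] before [ 2.7  0.4 -0.5]
```

Call:
{"api": "arm_command", "payload": {"series": [[[3,0,0,0],[3,0,0,0],[3,0,0,0],[3,0,0,0],[0,0,0,0],[0,0,0,0],[0,0,0,0]]]}}

```text
t: 54.85
tcp_pos: [0.5851, 0.0641, 0.1815]
tool_rot: [-0.262, 0.656, 0.26, 0.658]
force: [-10.4, -0.1, 28.0]
finger_gap: 0.239
```

Call:
{"api": "arm_command", "payload": {"series": [[[3,0,0,0],[2,0,0,0],[0,0,0,0],[0,0,0,0],[0,0,0,0]]]}}

```text
t: 55.35
tcp_pos: [0.5844, 0.0643, 0.1752]
tool_rot: [-0.261, 0.657, 0.261, 0.658]
force: [-8.8, -0.3, 23.9]
finger_gap: 0.239
```

Run:
```python
from h import *
st();plan([.584,.064,.171],-2.5)
```

```text
t55.35 p [0.5844 0.0643 0.1752] q [-0.08   0.546  1.584 -0.     1.009 -0.837] F [-8.8 -0.3 23.9] M [ 0.08  1.45 -0.03] g0.239
toolx [ 1.9e-03 -2.0e-04 -1.0e+00] z-yaw 43.34 turn 0.8001 rad shift after turn mm [ 4.2 -0.3 -0.4] before [ 4.2  0.  -0.5]
```

Call:
{"api": "arm_command", "payload": {"series": [[[0,1.4,-1.5,0],[0,0,0,0],[0,0,0,0],[0,0,0,0]]]}}

```text
t: 55.75
tcp_pos: [0.5843, 0.0643, 0.1752]
tool_rot: [-0.262, 0.655, 0.26, 0.659]
force: [-4.5, 1.8, 20.6]
finger_gap: 0.242
```

Run:
```python
from h import *
st();plan([.584,.064,.171],-2.5)
```

```text
t55.75 p [0.5843 0.0643 0.1752] q [-0.081  0.545  1.588  0.     1.003 -0.837] F [-4.5  1.8 20.6] M [0.08 1.05 0.07] g0.242
toolx [ 6.e-03 -2.e-04 -1.e+00] z-yaw 43.34 turn 0.8000 rad shift after turn mm [ 4.2 -0.3 -0.3] before [ 4.2  0.  -0.5]
```

Call:
{"api": "arm_command", "payload": {"series": [[[0,1.4,-1.5,0],[0,0,0,0],[0,0,0,0],[0,0,0,0],[0,0,0,0]]]}}

```text
t: 56.25
tcp_pos: [0.5842, 0.0643, 0.1751]
tool_rot: [-0.262, 0.654, 0.26, 0.66]
force: [-0.3, 2.6, 16.8]
finger_gap: 0.241
```

Run:
```python
from h import *
st()
im=snapshot('scene')[:,:,::-1];im2=snapshot('top')[:,:,::-1];cv2.imwrite('pics/l2.png',np.clip(np.hstack([crop(im,265,80,80,80,5),crop(im2,290,120,80,80,5)])*1.6,0,255).astype('uint8'))
```

```text
t56.25 p [0.5842 0.0643 0.1751] q [-8.100e-02  5.430e-01  1.591e+00  1.000e-03  9.970e-01 -8.380e-01] F [-0.3  2.6 16.8] M [0.09 0.65 0.02] g0.241
```

View pics/l2.png

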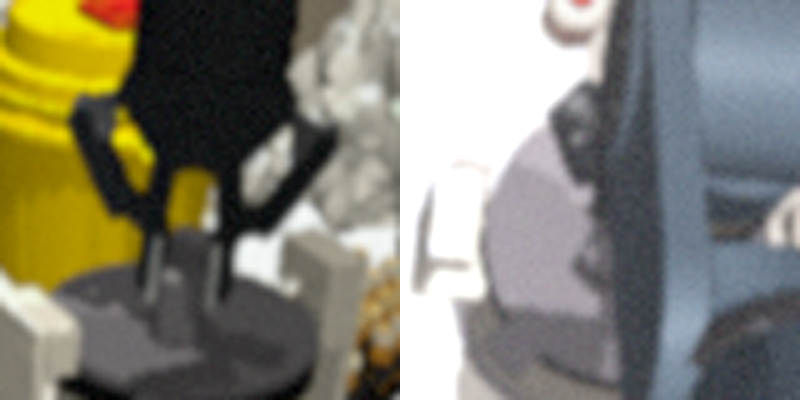

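The lid is seated level in the mouth and looks centred between the claws. The side force is gone, so I'll press on to full depth.

Call:
{"api": "arm_command", "payload": {"series": [[[2,0,0,0],[2,0,0,0],[0,0,0,0],[0,0,0,0],[0,0,0,0],[0,0,0,0]]]}}

```text
t: 56.95
tcp_pos: [0.5842, 0.0643, 0.1713]
tool_rot: [-0.262, 0.654, 0.26, 0.66]
force: [0.6, 3.3, 18.6]
finger_gap: 0.239
```

Run:
```python
from h import *
st();plan([.584,.064,.171],-2.5)
```

```text
t56.95 p [0.5842 0.0643 0.1713] q [-8.100e-02  5.480e-01  1.594e+00  1.000e-03  9.890e-01 -8.380e-01] F [ 0.6  3.3 18.6] M [0.12 0.75 0.03] g0.239
toolx [ 1.000e-02 -1.000e-04 -9.999e-01] z-yaw 43.34 turn 0.8000 rad shift after turn mm [ 0.3 -0.3 -0.2] before [ 0.3 -0.1 -0.3]
```

Call:
{"api": "arm_command", "payload": {"series": [[[0.5,0,0,0.06],[0,0,0,0.06],[0,0,0,0.06],[0,0,0,0.06],[0,0,0,0.06],[0,0,0,0],[0,0,0,0]]]}}

```text
t: 57.65
tcp_pos: [0.5838, 0.0643, 0.1702]
tool_rot: [-0.161, 0.686, 0.159, 0.692]
force: [0.8, 2.1, 16.1]
finger_gap: 0.237
```

Run:
```python
from h import *
st();plan([.584,.064,.171],-2.5)
```

```text
t57.65 p [0.5838 0.0643 0.1702] q [-0.081  0.55   1.595  0.     0.987 -0.538] F [ 0.8  2.1 16.1] M [0.2  0.76 0.2 ] g0.237
toolx [ 8.8e-03 -3.0e-04 -1.0e+00] z-yaw 26.20 turn 0.5009 rad shift after turn mm [-0.8 -0.3  0.2] before [-0.8 -0.3  0.1]
```

Call:
{"api": "arm_command", "payload": {"series": [[[0,0,0,0.06],[0,0,0,0.06],[0,0,0,0.06],[0,0,0,0.04],[0,0,0,0],[0,0,0,0]]]}}

```text
t: 58.25
tcp_pos: [0.5852, 0.0646, 0.1706]
tool_rot: [-0.084, 0.698, 0.083, 0.706]
force: [3.0, 2.2, 15.7]
finger_gap: 0.236
```

Call:
{"api": "arm_command", "payload": {"series": [[[0,0,0,0.05],[0,0,0,0.05],[0,0,0,0.05],[0,0,0,0.05],[0,0,0,0],[0,0,0,0]]]}}

```text
t: 58.85
tcp_pos: [0.5847, 0.0645, 0.1705]
tool_rot: [-0.013, 0.703, 0.013, 0.711]
force: [2.2, 2.2, 15.8]
finger_gap: 0.24
```

Run:
```python
from h import *
st();plan([.584,.064,.171],-2.5)
```

```text
t58.85 p [0.5847 0.0645 0.1705] q [-8.000e-02  5.500e-01  1.594e+00  1.000e-03  9.860e-01 -1.180e-01] F [ 2.2  2.2 15.8] M [0.43 0.69 0.36] g0.240
toolx [ 1.090e-02  3.000e-04 -9.999e-01] z-yaw 2.13 turn 0.0808 rad shift after turn mm [-0.5 -0.6 -0.7] before [-0.5 -0.5 -0.7]
```

Call:
{"api": "arm_command", "payload": {"series": [[[0,0,0,0.03],[0,0,0,0.03],[0,0,0,0],[0,0,0,0],[0,0,0,0]]]}}

```text
t: 59.35
tcp_pos: [0.585, 0.0646, 0.1705]
tool_rot: [0.008, 0.703, -0.008, 0.711]
force: [2.7, 3.0, 15.1]
finger_gap: 0.242
```

```bash
python3 -c "
from h import *
st();plan([.584,.064,.171],-2.5)"
```

```text
t59.35 p [0.585  0.0646 0.1705] q [-8.000e-02  5.500e-01  1.594e+00  1.000e-03  9.860e-01 -5.900e-02] F [ 2.7  3.  15.1] M [0.54 0.57 0.58] g0.242
toolx [ 1.150e-02  1.000e-04 -9.999e-01] z-yaw -1.24 turn 0.0220 rad shift after turn mm [-0.5 -0.6 -0.9] before [-0.5 -0.6 -1. ]
```

Call:
{"api": "arm_command", "payload": {"series": [[[0,0,0,0.02],[0,0,0,0],[0,0,0,0],[0,0,0,0]]]}}

```text
t: 59.75
tcp_pos: [0.5852, 0.0646, 0.1706]
tool_rot: [0.015, 0.703, -0.014, 0.711]
force: [3.2, 2.3, 15.6]
finger_gap: 0.237
```

```bash
python3 -c "
from h import *
st();plan([.584,.064,.171],-2.5)"
```

```text
t59.75 p [0.5852 0.0646 0.1706] q [-8.000e-02  5.500e-01  1.594e+00  1.000e-03  9.860e-01 -4.000e-02] F [ 3.2  2.3 15.6] M [0.59 0.55 0.71] g0.237
toolx [ 1.210e-02  1.000e-04 -9.999e-01] z-yaw -2.37 turn 0.0022 rad shift after turn mm [-0.5 -0.6 -1.2] before [-0.5 -0.6 -1.2]
```

Call:
{"api": "arm_command", "payload": {"series": [[[0,0,0,0.02],[0,0,0,0],[0,0,0,0],[0,0,0,0]]]}}

```text
t: 60.15
tcp_pos: [0.5854, 0.0646, 0.1706]
tool_rot: [0.022, 0.702, -0.021, 0.711]
force: [3.6, 3.8, 14.6]
finger_gap: 0.237
```

```bash
python3 -c "
from h import *
st();plan([.584,.064,.171],-2.5)"
```

```text
t60.15 p [0.5854 0.0646 0.1706] q [-8.000e-02  5.500e-01  1.594e+00  1.000e-03  9.850e-01 -2.000e-02] F [ 3.6  3.8 14.6] M [0.57 0.44 0.71] g0.237
toolx [ 1.250e-02  2.000e-04 -9.999e-01] z-yaw -3.51 turn -0.0176 rad shift after turn mm [-0.4 -0.7 -1.4] before [-0.4 -0.7 -1.4]
```

Call:
{"api": "arm_command", "payload": {"series": [[[0,0,0,0.015],[0,0,0,0],[0,0,0,0],[0,0,0,0]]]}}

```text
t: 60.55
tcp_pos: [0.5856, 0.0647, 0.1706]
tool_rot: [0.027, 0.702, -0.027, 0.711]
force: [3.0, 3.2, 15.6]
finger_gap: 0.238
```

```bash
python3 -c "
from h import *
st();plan([.584,.064,.171],-2.5)"
```

```text
t60.55 p [0.5856 0.0647 0.1706] q [-8.000e-02  5.500e-01  1.594e+00  1.000e-03  9.850e-01 -5.000e-03] F [ 3.   3.2 15.6] M [0.65 0.39 0.74] g0.238
toolx [ 1.300e-02  1.000e-04 -9.999e-01] z-yaw -4.36 turn -0.0325 rad shift after turn mm [-0.4 -0.7 -1.6] before [-0.4 -0.8 -1.5]
```

Call:
{"api": "arm_command", "payload": {"series": [[[0,0,0,0.02],[0,0,0,0],[0,0,0,0],[0,0,0,0]]]}}

```text
t: 60.95
tcp_pos: [0.5859, 0.0647, 0.1707]
tool_rot: [0.034, 0.701, -0.034, 0.711]
force: [4.6, 2.6, 14.5]
finger_gap: 0.239
```

```bash
python3 -c "
from h import *
st();plan([.584,.064,.171],-2.5)"
```

```text
t60.95 p [0.5859 0.0647 0.1707] q [-0.08   0.55   1.593  0.002  0.985  0.015] F [ 4.6  2.6 14.5] M [0.56 0.36 0.69] g0.239
toolx [ 1.360e-02  2.000e-04 -9.999e-01] z-yaw -5.52 turn -0.0527 rad shift after turn mm [-0.3 -0.7 -1.8] before [-0.3 -0.8 -1.8]
```

Call:
{"api": "arm_command", "payload": {"series": [[[0,0,0,0.015],[0,0,0,0],[0,0,0,0],[0,0,0,0]]]}}

```text
t: 61.35
tcp_pos: [0.5861, 0.0646, 0.1707]
tool_rot: [0.04, 0.701, -0.039, 0.711]
force: [4.9, 3.4, 14.7]
finger_gap: 0.237
```

```bash
python3 -c "
from h import *
st();plan([.584,.064,.171],-2.5)"
```

```text
t61.35 p [0.5861 0.0646 0.1707] q [-0.08   0.55   1.593  0.002  0.984  0.03 ] F [ 4.9  3.4 14.7] M [0.62 0.2  0.75] g0.237
toolx [ 1.410e-02  1.000e-04 -9.999e-01] z-yaw -6.37 turn -0.0676 rad shift after turn mm [-0.3 -0.7 -2.1] before [-0.3 -0.9 -2. ]
```

Call:
{"api": "arm_command", "payload": {"series": [[[0,0,2,0],[0,0,0,0],[0,0,0,0],[0,0,0,0]]]}}

```text
t: 61.75
tcp_pos: [0.5862, 0.0647, 0.1706]
tool_rot: [0.04, 0.702, -0.039, 0.71]
force: [0.8, 3.9, 17.6]
finger_gap: 0.239
```

```bash
python3 -c "
from h import *
st()"
```

```text
t61.75 p [0.5862 0.0647 0.1706] q [-0.08   0.552  1.59   0.002  0.99   0.03 ] F [ 0.8  3.9 17.6] M [0.61 0.79 0.7 ] g0.239
```

Call:
{"api": "arm_command", "payload": {"series": [[[0,0,0,0.02],[0,0,0,0],[0,0,0,0],[0,0,0,0]]]}}

```text
t: 62.15
tcp_pos: [0.5866, 0.0646, 0.1706]
tool_rot: [0.047, 0.702, -0.046, 0.709]
force: [2.1, 2.9, 16.4]
finger_gap: 0.235
```

```bash
python3 -c "
from h import *
st();plan([.584,.064,.171],-2.5)"
```

```text
t62.15 p [0.5866 0.0646 0.1706] q [-0.08   0.552  1.589  0.002  0.99   0.05 ] F [ 2.1  2.9 16.4] M [0.66 0.73 0.65] g0.235
toolx [ 1.070e-02  5.000e-04 -9.999e-01] z-yaw -7.52 turn -0.0876 rad shift after turn mm [-0.5 -0.7 -2.5] before [-0.5 -0.9 -2.5]
```

Call:
{"api": "arm_command", "payload": {"series": [[[0,0,0,-0.03],[0,0,0,-0.03],[0,0,0,0],[0,0,0,0],[0,0,0,0]]]}}

```text
t: 62.65
tcp_pos: [0.5858, 0.0648, 0.1702]
tool_rot: [0.028, 0.703, -0.026, 0.71]
force: [1.2, 3.7, 15.7]
finger_gap: 0.242
```

```bash
python3 -c "
from h import *
st();plan([.584,.064,.171],-2.5)"
```

```text
t62.65 p [0.5858 0.0648 0.1702] q [-0.081  0.552  1.59   0.003  0.99  -0.006] F [ 1.2  3.7 15.7] M [ 0.62  0.86 -0.32] g0.242
toolx [ 0.0088  0.002  -1.    ] z-yaw -4.35 turn -0.0324 rad shift after turn mm [-0.8 -0.9 -1.7] before [-0.8 -1.  -1.7]
```

Call:
{"api": "arm_command", "payload": {"series": [[[-3,0,0,0],[-3,0,0,0],[-3,0,0,0],[-3,0,0,0],[0,0,0,0],[0,0,0,0],[0,0,0,0]]]}}

```text
t: 63.35
tcp_pos: [0.5855, 0.0647, 0.1801]
tool_rot: [0.028, 0.704, -0.026, 0.709]
force: [4.4, 3.4, 7.5]
finger_gap: 0.237
```

```bash
python3 -c "
from h import *
st();plan([.584,.064,.171],-2.5)"
```

```text
t63.35 p [0.5855 0.0647 0.1801] q [-0.081  0.539  1.582  0.003  1.013 -0.006] F [4.4 3.4 7.5] M [ 0.61  0.02 -0.68] g0.237
toolx [ 0.0076  0.0022 -1.    ] z-yaw -4.42 turn -0.0335 rad shift after turn mm [ 9.1 -0.7 -1.5] before [ 9.1 -0.8 -1.5]
```

Call:
{"api": "arm_command", "payload": {"series": [[[-2,0,0,0],[-2,0,0,0],[0,0,0,0],[0,0,0,0],[0,0,0,0]]]}}

```text
t: 63.85
tcp_pos: [0.5854, 0.0646, 0.1829]
tool_rot: [0.028, 0.704, -0.026, 0.709]
force: [5.9, 2.2, 0.5]
finger_gap: 0.239
```

Call:
{"api": "arm_command", "payload": {"series": [[[-2,0,0,0],[0,0,0,0],[0,0,0,0],[0,0,0,0]]]}}

```text
t: 64.25
tcp_pos: [0.5854, 0.0646, 0.183]
tool_rot: [0.028, 0.704, -0.026, 0.709]
force: [8.3, 3.9, -8.3]
finger_gap: 0.236
```

```bash
python3 -c "
from h import *
st();plan([.584,.064,.171],-2.5)"
```

```text
t64.25 p [0.5854 0.0646 0.183 ] q [-0.081  0.536  1.578  0.003  1.022 -0.006] F [ 8.3  3.9 -8.3] M [ 0.51 -0.86 -0.7 ] g0.236
toolx [ 0.0062  0.0024 -1.    ] z-yaw -4.43 turn -0.0337 rad shift after turn mm [12.  -0.7 -1.5] before [12.  -0.7 -1.4]
```

The lid stays at the locked height (TCP z 0.183) against an upward pull, so both ears are under the claw roofs. I'll relax the pull and release.

Call:
{"api": "arm_command", "payload": {"series": [[[2,0,0,0.02],[0,0,0,0],[0,0,0,0],[0,0,0,0]]]}}

```text
t: 64.65
tcp_pos: [0.585, 0.0639, 0.183]
tool_rot: [0.034, 0.704, -0.033, 0.708]
force: [5.3, 1.1, 2.0]
finger_gap: 0.244
```

Call:
{"api": "arm_command", "payload": {"series": [[[0,0,0,0],[0,0,0,0],[0,0,0,0],[0,0,0,0],[0,0,0,0],[0,0,0,0]]], "jaw": 80, "force": 40}}

```text
t: 65.25
tcp_pos: [0.5823, 0.0638, 0.1818]
tool_rot: [0.033, 0.706, -0.033, 0.706]
force: [-0.5, -0.5, -0.7]
finger_gap: 0.799
```

Call:
{"api": "arm_command", "payload": {"series": [[[-20,0,0,0],[-40,0,0,0],[-45,0,0,0],[-25,0,0,0],[0,0,-50,0],[0,0,-50,0],[0,0,-50,0],[0,0,0,0],[0,0,0,0]]]}}

```text
t: 66.15
tcp_pos: [0.432, 0.0781, 0.3122]
tool_rot: [0.033, 0.706, -0.033, 0.707]
force: [0.2, -0.4, 0.3]
finger_gap: 0.8
```

Call:
{"api": "arm_command", "payload": {"series": [[[0,-45,0,-0.1],[0,-45,0,-0.1],[0,-45,0,-0.1],[0,-45,0,-0.1],[0,0,0,0],[0,0,0,0]]]}}

```text
t: 66.75
tcp_pos: [0.4446, -0.1025, 0.3118]
tool_rot: [-0.107, 0.699, 0.106, 0.699]
force: [0.3, 0.7, -1.0]
finger_gap: 0.801
```

```bash
python3 -c "
from h import *
st()
im=snapshot('top')[:,:,::-1];cv2.imwrite('pics/t3raw.png',im);im2=snapshot('scene')[:,:,::-1]
A=np.hstack([crop(im,290,115,100,100,4),crop(im2,250,90,100,100,4)]);cv2.imwrite('pics/f1.png',np.clip(A*1.5,0,255).astype('uint8'))"
```

```text
t66.75 p [ 0.4446 -0.1025  0.3118] q [-0.473  0.195  1.728  0.     1.217 -0.775] F [ 0.3  0.7 -1. ] M [-0.02  0.03 -0.  ] g0.801
```

View pics/f1.png

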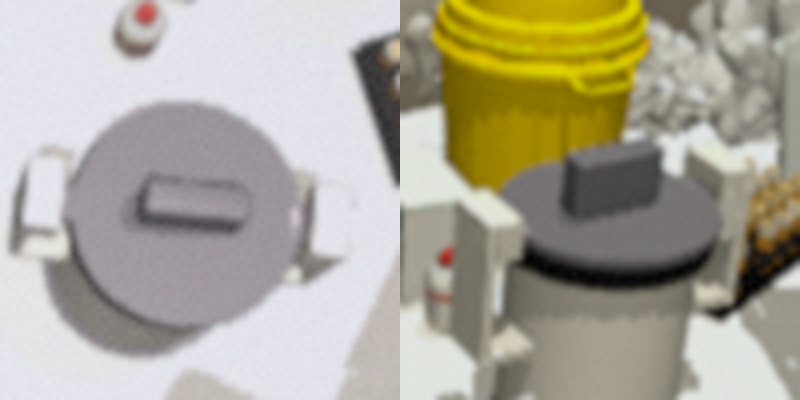

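Run:
```python
from h import *
for f in("top0raw","t3raw"):
    c=cv2.imread(f"pics/{f}.png")[155:176,318:358].max(2)
    m=(c<75).astype('uint8');n,l,s,ce=cv2.connectedComponentsWithStats(m);i=1+s[1:,4].argmax()
    p=np.argwhere(l==i)[:,::-1].astype(np.float32);v=cv2.fitLine(p,cv2.DIST_L2,0,.01,.01).ravel();print(f,len(p),np.degrees(np.arctan(v[1]/v[0])).round(2),ce[i]+[318,155])
```

```text
top0raw 95 13.32 [333.29473684 169.01052632]
t3raw 97 10.93 [334.37113402 169.41237113]
```

The lid is back with its bar at (197,202) between the claws. A rough edge fit puts it about 2° anticlockwise of where it started, probably because I backed off while it was pressed. I'll re-grip it and nudge it gently clockwise to the stops.

```bash
python3 -c "
from h import *
plan([.584,.064,.312],-1.0)"
```

```text
toolx [-2.e-04  6.e-04 -1.e+00] z-yaw 17.52 turn 0.3232 rad shift after turn mm [ -0.3 166.9 137.6] before [ -0.3 114.5 183.4]
```

Call:
{"api": "arm_command", "payload": {"series": [[[0,0,0,0.108],[0,0,0,0.108],[0,0,0,0.107],[0,34,28,0],[0,34,28,0],[0,33,27,0],[0,33,27,0],[0,33,27,0],[0,0,0,0],[0,0,0,0]]]}}

```text
t: 67.85
tcp_pos: [0.5823, 0.0661, 0.3113]
tool_rot: [0.004, 0.708, -0.005, 0.707]
force: [0.0, -0.3, -0.2]
finger_gap: 0.8
```

Call:
{"api": "arm_command", "payload": {"series": [[[35,0,0,0],[35,0,0,0],[30,0,0,0],[18,0,0,0],[8,0,0,0],[0,0,0,0],[0,0,0,0],[0,0,0,0]]]}}

```text
t: 68.65
tcp_pos: [0.5837, 0.0637, 0.1874]
tool_rot: [0.006, 0.706, -0.006, 0.708]
force: [0.8, -0.2, 0.7]
finger_gap: 0.798
```

Call:
{"api": "arm_command", "payload": {"series": [[[0,0,0,0],[0,0,0,0],[0,0,0,0],[0,0,0,0],[0,0,0,0],[0,0,0,0],[0,0,0,0],[0,0,0,0]]], "jaw": 0, "force": 60}}

```text
t: 69.45
tcp_pos: [0.585, 0.0639, 0.1868]
tool_rot: [0.007, 0.705, -0.006, 0.709]
force: [4.7, 0.6, 3.0]
finger_gap: 0.253
```

```bash
python3 -c "
from h import *
st();plan([.584,.064,.186],-1.0)"
```

```text
t69.45 p [0.585  0.0639 0.1868] q [-8.100e-02  5.310e-01  1.575e+00  1.000e-03  1.031e+00 -6.300e-02] F [4.7 0.6 3. ] M [ 0.05 -0.65 -0.7 ] g0.253
toolx [ 5.e-03  4.e-04 -1.e+00] z-yaw -1.06 turn -0.0010 rad shift after turn mm [ 0.8  0.1 -1. ] before [ 0.8  0.1 -1. ]
```

Call:
{"api": "arm_command", "payload": {"series": [[[0,0,0,0.03],[0,0,0,0.02],[0,0,0,0],[0,0,0,0]]]}}

```text
t: 69.85
tcp_pos: [0.5848, 0.0643, 0.1868]
tool_rot: [0.024, 0.705, -0.023, 0.708]
force: [5.2, 0.5, 3.4]
finger_gap: 0.244
```

```bash
python3 -c "
from h import *
st();plan([.584,.064,.186],-1.0)"
```

```text
t69.85 p [0.5848 0.0643 0.1868] q [-8.100e-02  5.310e-01  1.575e+00  1.000e-03  1.031e+00 -1.500e-02] F [5.2 0.5 3.4] M [ 0.43 -0.62 -0.21] g0.244
toolx [ 4.7e-03  7.0e-04 -1.0e+00] z-yaw -3.81 turn -0.0491 rad shift after turn mm [ 0.8 -0.3 -0.8] before [ 0.8 -0.3 -0.8]
```

Call:
{"api": "arm_command", "payload": {"series": [[[0,0,0,0.02],[0,0,0,0.015],[0,0,0,0],[0,0,0,0]]]}}

```text
t: 70.25
tcp_pos: [0.5841, 0.0641, 0.1868]
tool_rot: [0.036, 0.705, -0.036, 0.707]
force: [3.8, 1.5, 4.4]
finger_gap: 0.247
```

```bash
python3 -c "
from h import *
st();plan([.584,.064,.186],-1.0)"
```

```text
t70.25 p [0.5841 0.0641 0.1868] q [-0.081  0.53   1.576  0.     1.032  0.02 ] F [3.8 1.5 4.4] M [ 0.45 -0.65  0.21] g0.247
toolx [ 3.3e-03  1.0e-04 -1.0e+00] z-yaw -5.79 turn -0.0836 rad shift after turn mm [ 0.8 -0.1 -0.1] before [ 0.8 -0.1 -0.1]
```

Call:
{"api": "arm_command", "payload": {"series": [[[0,0,0,0.02],[0,0,0,0.01],[0,0,0,0],[0,0,0,0]]]}}

```text
t: 70.65
tcp_pos: [0.5845, 0.064, 0.1868]
tool_rot: [0.044, 0.704, -0.045, 0.707]
force: [5.9, 1.7, 3.7]
finger_gap: 0.249
```

```bash
python3 -c "
from h import *
st()"
```

```text
t70.65 p [0.5845 0.064  0.1868] q [-8.000e-02  5.310e-01  1.575e+00 -1.000e-03  1.031e+00  4.700e-02] F [5.9 1.7 3.7] M [ 0.42 -0.69  1.19] g0.249
```

Call:
{"api": "arm_command", "payload": {"series": [[[0,0,0,0.02],[0,0,0,0],[0,0,0,0]]]}}

```text
t: 70.95
tcp_pos: [0.5855, 0.0638, 0.1868]
tool_rot: [0.051, 0.703, -0.052, 0.707]
force: [6.6, 1.1, 3.4]
finger_gap: 0.245
```

```bash
python3 -c "
from h import *
st();plan([.584,.064,.186],-1.0)"
```

```text
t70.95 p [0.5855 0.0638 0.1868] q [-0.08   0.531  1.574 -0.002  1.03   0.066] F [6.6 1.1 3.4] M [ 0.42 -0.85  1.52] g0.245
toolx [ 0.0061 -0.002  -1.    ] z-yaw -8.32 turn -0.1277 rad shift after turn mm [ 0.8  0.2 -1.5] before [ 0.8  0.  -1.5]
```

The moment rose sharply to 1.5 N m, about 19 N at the ears, so the stops are met. I'll release and retreat.

Call:
{"api": "arm_command", "payload": {"series": [[[0,0,0,-0.02],[0,0,0,0],[0,0,0,0],[0,0,0,0],[0,0,0,0],[0,0,0,0],[0,0,0,0]]], "jaw": 80}}

```text
t: 71.65
tcp_pos: [0.5828, 0.0639, 0.1858]
tool_rot: [0.047, 0.706, -0.047, 0.705]
force: [0.6, -0.4, 1.0]
finger_gap: 0.8
```

Call:
{"api": "arm_command", "payload": {"series": [[[-20,0,0,0],[-40,0,0,0],[-45,0,0,0],[-25,0,0,0],[0,0,-50,0],[0,0,-50,0],[0,0,-50,0],[0,0,0,0],[0,0,0,0]]]}}

```text
t: 72.55
tcp_pos: [0.4332, 0.0839, 0.3163]
tool_rot: [0.046, 0.705, -0.046, 0.706]
force: [0.3, -0.1, -0.3]
finger_gap: 0.797
```

Call:
{"api": "arm_command", "payload": {"series": [[[0,-45,0,-0.1],[0,-45,0,-0.1],[0,-45,0,-0.1],[0,-45,0,-0.1],[0,0,0,0],[0,0,0,0]]]}}

```text
t: 73.15
tcp_pos: [0.4389, -0.097, 0.3159]
tool_rot: [-0.093, 0.701, 0.093, 0.701]
force: [-0.1, 1.3, 0.1]
finger_gap: 0.801
```

Run:
```python
from h import *
st()
im=snapshot('top')[:,:,::-1];cv2.imwrite('pics/t4raw.png',im);im2=snapshot('scene')[:,:,::-1]
for f in("top0raw","t3raw","t4raw"):
    c=cv2.imread(f"pics/{f}.png")[155:176,318:358].max(2)
    m=(c<75).astype('uint8');n,l,s,ce=cv2.connectedComponentsWithStats(m);i=1+s[1:,4].argmax()
    p=np.argwhere(l==i)[:,::-1].astype(np.float32);v=cv2.fitLine(p,cv2.DIST_L2,0,.01,.01).ravel();print(f,len(p),np.degrees(np.arctan(v[1]/v[0])).round(2),ce[i]+[318,155])
a=crop(im,130,100,260,180,2);b=crop(im2,100,80,260,180,2)
cv2.imwrite('pics/f2.png',np.clip(np.vstack([a,b])[:600+120]*1.4,0,255).astype('uint8'))
o=cv2.resize(cv2.imread('pics/f2.png'),(433,600));cv2.imwrite('pics/f2.png',o)
```

```text
t73.15 p [ 0.4389 -0.097   0.3159] q [-0.467  0.18   1.736  0.     1.224 -0.732] F [-0.1  1.3  0.1] M [ 0.06 -0.05 -0.01] g0.801
top0raw 95 13.32 [333.29473684 169.01052632]
t3raw 97 10.93 [334.37113402 169.41237113]
t4raw 96 13.16 [334.86458333 169.30208333]
```

View pics/f2.png

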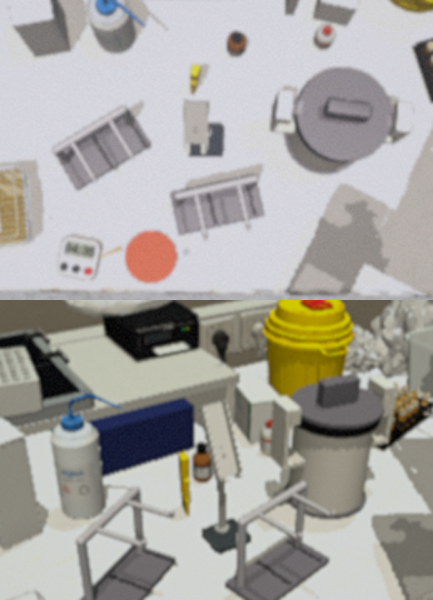

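The lid's bar now matches its initial locked angle (13.2° in the edge fit, 13.3° at the start). All four pegs are empty, and the dish, timer, bottles and yellow paddle stand where they were. I'm handing in.

```bash
python3 -c "
from station import ticket
print(ticket.sign_off())"
```

```text
the job is handed in; nothing more can be done
None
```

I handed the job in at about t = 73 s. The jar was opened, all four paddles were put in, and the lid was put back on and locked.

- **Opening:** I pressed the lid down about 11 mm, turned it anticlockwise 0.8 rad with no resistance, and laid it flat in front of the jar with its bar up. It was later knocked about 2 cm, so I measured it again before picking it up.
- **Paddles:** All four came off their pegs and were dropped into the jar. Both racks are empty in the last picture. The yellow lookalike was left alone.
- **Locking:** I pressed the lid down about 12.5 mm and turned it clockwise. It then held its locked height against an 8 N upward pull.

**Checks that disagreed or were not clean:**
- **Lid angle:** After the first locking turn, the fitted lid angle was about 2° short of where it started. I gripped the lid again and turned it gently clockwise until the stops pushed back (1.5 N m, about 19 N at the ears). The last fit was 13.2°, against 13.3° at the start.
- **Light contacts:** A finger touched the jar wall at about 10 N while I placed the first paddle. The lid also rubbed going in, at up to about 28 N on the wrist. Both are below the limits.

The other things on the bench look unmoved in the last pictures, and the arm was touching nothing at the end.

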